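Lay out a stripped wheel hub in a row for inspection

TASK

Lay the stripped hub parts out on the bench in a straight row with the flange plate and the hub housing, which stay where they are. Set the large bearing flat on top of the flange plate, centred; stand the spacer sleeve upright on the sheet midway between the flange plate and the housing; lay the small bearing flat on the sheet on the other side of the housing, in line with the row and as far from the housing's centre as the sleeve is; then lay the nut flat on top of the small bearing, centred. Do not shift the T-handle key, the spanner or the grease jar.

Things in the scene. Friction and masses are not known exactly. Their poses are not given: they have to be found in the camera images.
- flange: Flange plate: flat dark steel disc, 100 mm across, 12 mm thick, 30 mm bore in the middle and six small bolt holes near the rim; fixed to the bench. Origin at the centre of its underside (bench level); its top is 12 mm up. Its position and which side of the housing it is on change from start to start.
- housing: Hub housing: upright dark steel ring, 90 mm across, 60 mm tall, 64 mm bore, black slots round its outside; fixed to the bench. Origin at the centre of its underside (bench level). Its centre is always 210 mm from the flange plate's centre, to the left or the right of it, so the sleeve's and the small bearing's places are each 105 mm from the housing's centre. Its y axis lies along the line of the row (either way round), its x axis across the row, pointing away from the robot.
- large_bearing_center (a point): Large ball bearing: steel ring with a black seal, 62 mm outside, 30 mm bore, 16 mm thick, lying flat, loose, about 0.2 kg. The point is its centre, 8 mm above its underside; z is its axis.
- small_bearing_center (a point): Small ball bearing: same look, 42 mm outside, 20 mm bore, 12 mm thick, lying flat, loose, about 0.08 kg. The point is its centre, 6 mm above its underside; z is its axis.
- sleeve_center (a point): Spacer sleeve: plain aluminium tube, 28 mm outside, 20 mm bore, 50 mm tall, standing upright, loose, about 0.12 kg. The point is its centre, 25 mm above its underside; z is its axis.
- nut_center (a point): Axle nut: steel hexagon nut, 36 mm across flats, 24 mm bore, 19 mm tall, lying flat, loose, about 0.11 kg. The point is its centre, 9.5 mm above its underside; z is its axis, and its x axis is square to one pair of flats.
- t_key: Bystander: T-handle hex key lying on the bench to the right, blue 100 mm handle across its y axis, 150 mm dark shaft along its x axis, 22 mm tall. Origin on the bench near its middle. Leave it.
- spanner: Bystander: steel spanner 190 mm long, lying on the bench to the left along its x axis. Origin on the bench near its middle. Leave it.
- grease_jar: Bystander: closed white jar with a black lid, 68 mm across, 75 mm tall, on the bench to the far right. Origin at the centre of its underside. Leave it.
Not all that is in view belongs to the job. What is shaped like the part that bears small_bearing_center but blue is not meant. What is shaped like the part that bears nut_center but orange is not meant.

How it is judged:
By the outcome, as a careful person would: the job done as asked, in the order asked, and still so for the second after the job is handed in, with the robot touching nothing.
It also fails if it takes over 106 s, if anything falls off the work surface, if the arm or the gripper's body presses on something with over 40 N, if the wrist force passes 120 N, or if a joint passes its speed limit or range.

ROBOT

A 7-joint arm with a two-finger parallel gripper is mounted at the origin on the work surface. World frame = base frame: x ahead of the robot, y to its left, z up, the work surface at z = 0. Lengths are in m, angles in rad, forces in N, time in s.
With the tool pointing down it reaches from about 0.425 to 0.925 m from the base axis. Payload 6.8 kg.
Tool frame: the origin (TCP) lies on the mounting face of the last link; the fingertips stand 173 mm ahead of it and the grasp point (between the pads) lies 155 mm ahead of it (r.tip_reach is the distance from the TCP to the fingertips, in m); z points along the fingers, x is the direction in which the jaws open and shut, and the axes are right-handed (so a half turn about z gives the same grasp; the last joint's range is limited). The gripper opens to 85 mm and grips with 20 to 120 N. Pads are 22 mm wide; open, the fingers measure 114 mm over their backs; the gripper's body (76 mm by 85 mm) begins 54 mm behind the grasp point. The pads swing forward as they close: fully open they stand 13 mm farther back than shut.
Start: joints at [1.233, 0.477, 0.022, 1.555, -0.011, 1.109, -0.083], TCP at [0.154, -0.657, 0.405] pointing down, gripper open.
Joint ranges: [-2.96, 2.96], [-0.34, 2.1], [-1.41, 1.46], [0.24, 2.44], [-1.37, 4.51], [0.17, 1.92], [-2.96, 2.96]. Speed limits (rad/s): [2.39, 2.39, 3.14, 3.14, 3.14, 3.14, 3.14].

INTERFACE

Orientations are given as a rotation vector (axis times angle).
In Python, from bench import r, eyes gives the robot as it stands.
- The arm moves only by the tool jog_arm, never from a script. Its argument "series" is a list of rows, each a list of 4 numbers: the shift along the tool's x, y, z in units of 30 mm (1.0 is 30 mm), then the turn about the tool's z in units of 10 degrees (1.0 is 10 degrees). In form: [[dx, dy, dz, roll], ...]. A call has 1 to 12 rows; each row shifts and turns the pose as measured when the row begins, along the tool's axes as they then stand; what a row does not reach is not made up. A row lasts 1/8 s, in which the tool goes at most 62.5 mm and 10.7 degrees, less where a joint would pass 70% of its speed; a pose out of reach is approached as far as the arm can. A call is refused whole if a number of a shift passes 1 or a number of a turn 1, either way. A call with a gripper value outside its range is refused whole. "grip" is the finger opening in mm, from 0 to 85.4, set as the call begins (left out, the last holds). The fingers move at their own pace and stop on an object; "newtons" is the grip in N (left out, the last holds). Time passes only in rows, so rows that do not move let the fingers close. It gives the time, the measured TCP pose, the force and the opening at its end, in the units of the state.
- r.get_obs(): the state, without advancing time (a new reading comes with each control period).
- eyes.grab_frame(name): name is "side" or "top"; returns a dict with "pixels" (384x512x3 uint8, red, green, blue), "fx", "fy", "cx", "cy" (pixels), "rvec" (rotation vector, rad) and "tvec" (3), from world to camera coordinates, as OpenCV has them. Camera axes: x right, y down, z forward; pixel columns grow to the right and rows downward; lengths in m; the calibration is good to about 2 mm. A picture is of the moment at which its call begins. There is no depth.
- r.hand_in(): hands the job in, once; it reports no verdict.
Trained networks look in a picture, given as the dict that the camera call returned (one of the last four; its "shot" number tells which), for a name from the list of things; names that differ only in an ending like _2 or _b are one class to them, and where a whole thing is asked for, a point or a joint stands for the part that bears it (a point fixed in the world has none). Each returns a list of dicts, best first, with "confidence" (0 to 1); they miss things now and then, are a little off and sometimes report something else, mostly with a low value. They report only what shows in the picture. A call takes as long as a camera call. They do not tell look-alikes from the thing itself.
- eyes.find_in(picture, name): "extent" ([left, top, width, height] in pixels, round what is visible of it).
- eyes.place_of(picture, name): "xy" ([column, row] in pixels: a listed point, or the origin of a listed thing).
The state is a dict: "clock": time; "joints": joint angles; "qvel": joint speeds; "tau": joint torques, N m; "tcp_pos": TCP position; "orientation": TCP orientation; "contact_force": force on the tool from outside, world axes, zero at the start; "moment": the same for the moment, N m; "grip_width": finger opening in m.
Only numpy, scipy, OpenCV 4.12 (cv2) and the standard library are available. Lean on these libraries where they do the work, as an engineer would, in place of code of your own. Each camera call takes 0.05 s, during which the arm holds its last target.

## Working session

There is one attempt and no reset: what is moved stays moved. The work goes in short steps, Python scripts to look and compute and a tool call to move; the robot and the scene stay as the last step left them, time stands still between calls to the robot, and variables do not carry over. Pictures are saved under pics/ and viewed, and the job is handed in when it is done.

Besides the shell and the picture viewer there is one more tool, called after "Emit:" in YAML: its name, and indented under it one key for each argument. jog_arm: Moves the arm, as the interface text tells. Its arguments: {"type":"object","properties":{"series":{"type":"array","items":{"type":"array","items":{"type":"number"}}},"grip":{"type":"number"},"newtons":{"type":"number"}},"required":["series"]}

```bash
ls; mkdir -p pics
python3 - <<'E'
from bench import r, eyes
import cv2,json
o=r.get_obs(); print(o)
names="flange housing large_bearing_center small_bearing_center sleeve_center nut_center t_key spanner grease_jar".split()
for c in ("top","side"):
    f=eyes.grab_frame(c); cv2.imwrite(f"pics/{c}0.png",cv2.resize(f["pixels"][:,:,::-1],None,fx=1.5,fy=1.5))
    print(c,{k:v for k,v in f.items() if k!="pixels"})
    if c=="top":
        for n in names:
            print(n,[(d["xy"],round(d["confidence"],2)) for d in eyes.place_of(f,n)[:3]])
E
```

```text
pics
{'clock': 0.0, 'joints': array([ 1.23288918,  0.47776645,  0.02234049,  1.55647793, -0.01151508,
        1.10930964, -0.08309049]), 'qvel': array([-0.00035067,  0.00067321,  0.00021336, -0.00019444,  0.00146318,
       -0.00103613,  0.00141453]), 'tau': array([ 2.70537821e-04, -5.96452045e+01,  1.60841949e+00, -2.81199610e+01,
        1.25552362e-02,  9.17872967e-03, -1.61556965e-06]), 'tcp_pos': array([ 0.1537002 , -0.65696862,  0.40373683]), 'orientation': array([-2.46069008e+00,  1.95142669e+00,  2.37025531e-03]), 'contact_force': array([ 0.52250219, -0.57627865,  0.23685859]), 'moment': array([-0.01008002, -0.05893847,  0.02554101]), 'grip_width': 0.0851870106812517}
top {'fx': 441.2878495719704, 'fy': 441.2878495719704, 'cx': 252.19659108427356, 'cy': 194.2421370921631, 'rvec': array([ 2.16323064, -2.13343586,  0.11620949]), 'tvec': array([0.00604828, 0.51372362, 1.09928187]), 'shot': 1}
flange [([211.9, 157.6], 0.62)]
housing [([289.5, 148.6], 0.64), ([107.3, 210.5], 0.61)]
large_bearing_center [([174.8, 215.2], 0.69), ([232.2, 222.5], 0.57)]
small_bearing_center [([335.7, 227.6], 0.63), ([326.2, 260.9], 0.46)]
sleeve_center [([288.6, 224.1], 0.56)]
nut_center [([178.4, 215.6], 0.67), ([154.9, 244.4], 0.5)]
t_key []
spanner [([109.2, 210.7], 0.85)]
grease_jar [([394.3, 141.0], 0.77)]
side {'fx': 497.16688342314546, 'fy': 497.16688342314546, 'cx': 251.64843195334797, 'cy': 193.1888518541156, 'rvec': array([ 0.80012143, -2.4100388 ,  1.28269398]), 'tvec': array([0.40286465, 0.22231031, 1.06530961]), 'shot': 2}
```

View pics/top0.png

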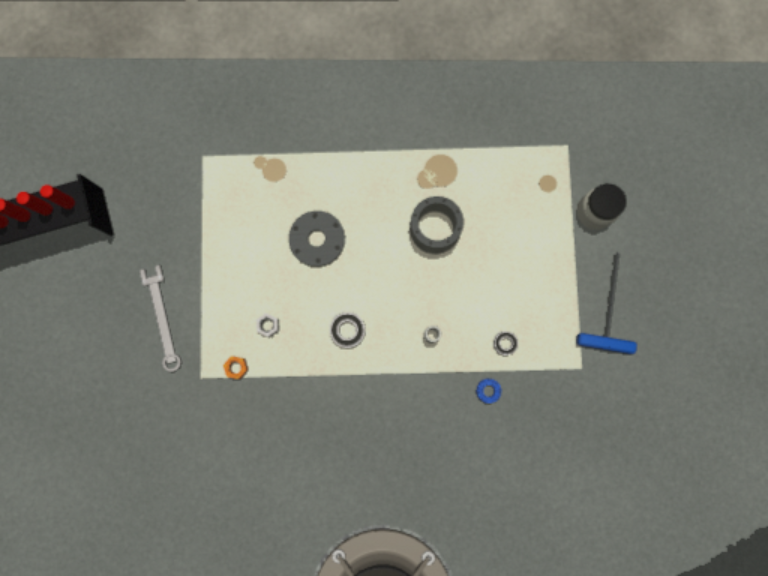

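View pics/side0.png

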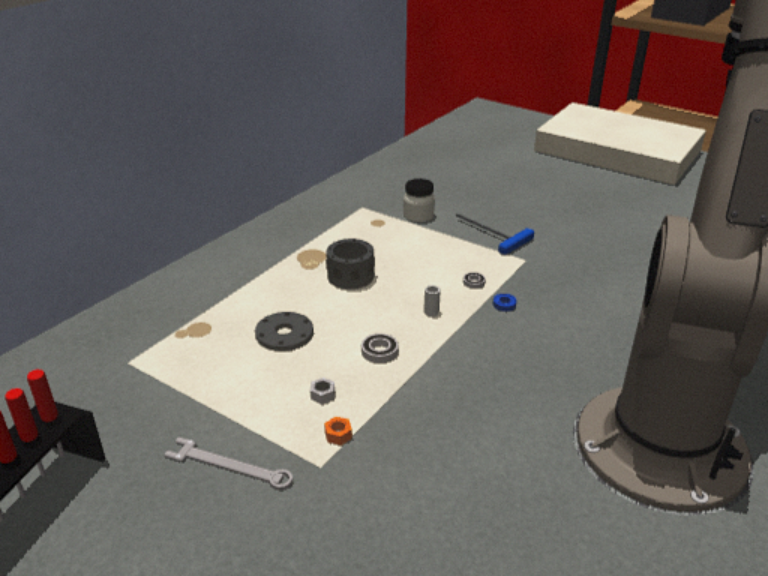

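The top view at 1.5× shows the flange at (317,239), housing (436,225), nut (268,326), large bearing (347,331), sleeve (431,335) and small bearing (505,343). The decoys are the orange nut at (236,368) and the blue bearing at (489,391). Next I'll refine these positions.

```bash
cat > h.py <<'E'
import numpy as np, cv2
from scipy.optimize import least_squares
def proj(f,P):
    K=np.array([[f["fx"],0,f["cx"]],[0,f["fy"],f["cy"]],[0,0,1.]])
    return cv2.projectPoints(np.asarray(P,float).reshape(-1,3),f["rvec"],f["tvec"],K,None)[0].reshape(-1,2)
def back(f,uv,z):
    R=cv2.Rodrigues(f["rvec"])[0]; t=np.asarray(f["tvec"]); c=-R.T@t
    d=R.T@np.array([(uv[0]-f["cx"])/f["fx"],(uv[1]-f["cy"])/f["fy"],1.])
    return c+d*(z-c[2])/d[2]
E
python3 - <<'E'
from bench import r, eyes
import cv2,numpy as np
from h import *
f=eyes.grab_frame("top"); g=eyes.grab_frame("side")
np.save("top0.npy",f,allow_pickle=True);np.save("side0.npy",g,allow_pickle=True)
cv2.imwrite("pics/topz.png",cv2.resize(f["pixels"][195:265,150:350,::-1],None,fx=4,fy=4,interpolation=cv2.INTER_CUBIC))
cv2.imwrite("pics/sidez.png",cv2.resize(g["pixels"][130:290,150:350,::-1],None,fx=3.7,fy=3.7,interpolation=cv2.INTER_CUBIC))
for n,uv,uv2,z in [("flange",(211,159),(189,220),.012),("housing",(291,150),(233,165),.06),("nut",(178.5,217),(215,257),.019),("large",(231.5,220.5),(253,230),.016),("sleeve",(287.5,222),(288,194),.05),("small",(337,229),(316,185),.012),("jar",(404,135),(0,0),.075)]:
    print(n,back(f,uv,z).round(4),back(g,uv2,z).round(4))
E
```

```text
flange [0.6086 0.1238 0.012 ] [0.605  0.1307 0.012 ]
housing [ 0.6242 -0.0838  0.06  ] [ 0.635  -0.0893  0.06  ]
nut [0.4535 0.2031 0.019 ] [0.4543 0.2057 0.019 ]
large [0.4466 0.0659 0.016 ] [0.4463 0.0699 0.016 ]
sleeve [ 0.4425 -0.0765  0.05  ] [ 0.4378 -0.0723  0.05  ]
small [ 0.4287 -0.2064  0.012 ] [ 0.4288 -0.206   0.012 ]
jar [ 0.662  -0.3642  0.075 ] [ 2.9396 -0.7468  0.075 ]
```

View pics/topz.png

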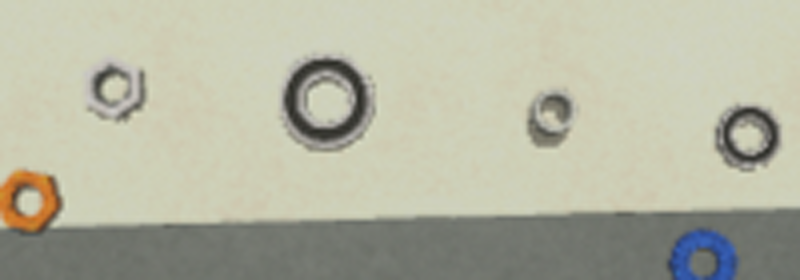

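View pics/sidez.png

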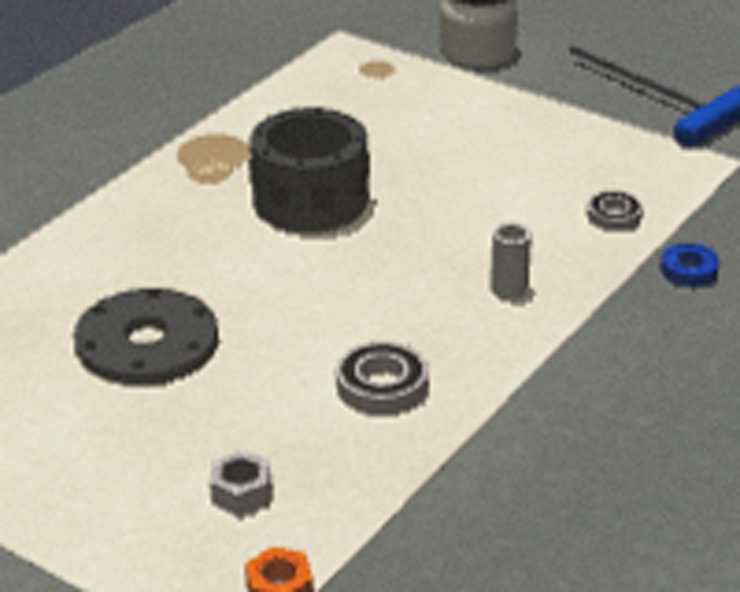

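```bash
cat >> h.py <<'E'
S=8
def sil(f,x,y,R,z0,h,box,hexa=None,bore=0):
    n=72 if hexa is None else 6
    a=np.arange(n)*2*np.pi/n+(0 if hexa is None else hexa+np.pi/6)
    P=[[x+R*np.cos(t),y+R*np.sin(t),z] for z in (z0,z0+h) for t in a]
    hull=cv2.convexHull(proj(f,P).astype(np.float32)).reshape(-1,2)
    l,t,w,hh=box; m=np.zeros((hh*S,w*S),np.uint8)
    cv2.fillPoly(m,[np.round(((hull-[l,t]+.5)*S-.5)*16).astype(np.int32)],255,shift=4)
    return cv2.resize(m,(w,hh),interpolation=cv2.INTER_AREA)/255.
def mask(f,box,thr=45):
    l,t,w,h=box; p=f["pixels"][t:t+h,l:l+w].astype(float)
    bg=np.median(np.concatenate([p[0],p[-1],p[:,0],p[:,-1]]),axis=0)
    m=(np.linalg.norm(p-bg,axis=2)>thr).astype(np.uint8)
    c,_=cv2.findContours(m,cv2.RETR_EXTERNAL,cv2.CHAIN_APPROX_NONE)
    o=np.zeros_like(m); cv2.drawContours(o,[max(c,key=cv2.contourArea)],-1,1,-1)
    return o
def fit(f,x,y,R,z0,h,hexa=None,thr=45,pad=6,ret=False):
    n=24;a=np.arange(n)*2*np.pi/n
    q=proj(f,[[x+R*np.cos(t),y+R*np.sin(t),z] for z in (z0,z0+h) for t in a])
    lo=np.floor(q.min(0)).astype(int)-pad; hi=np.ceil(q.max(0)).astype(int)+pad
    box=(*lo,*(hi-lo)); m=mask(f,box,thr)
    from scipy.optimize import minimize
    c=lambda v:((sil(f,v[0]/100,v[1]/100,R,z0,h,box,hexa if hexa is None else v[2])-m)**2).sum()
    v0=[x*100,y*100]+([] if hexa is None else [hexa])
    s=minimize(c,v0,method="Nelder-Mead",options=dict(initial_simplex=np.array([v0]+[np.array(v0)+np.eye(len(v0))[i]*(.4) for i in range(len(v0))])))
    return s.x[0]/100,s.x[1]/100,*s.x[2:],s.fun/m.sum()
E
python3 - <<'E'
from h import *
f=np.load("top0.npy",allow_pickle=True).item();g=np.load("side0.npy",allow_pickle=True).item()
for n,x,y,R,h,hx in [("flange",.607,.127,.05,.012,None),("housing",.628,-.087,.045,.06,None),("large",.446,.067,.031,.016,None),("small",.429,-.206,.021,.012,None),("sleeve",.44,-.075,.014,.05,None),("nut",.454,.204,.018/np.cos(np.pi/6),.019,0.)]:
    for c in (f,g):
        for thr in (35,60,90):
            hh=hx
            print(n,thr,np.round(fit(c,x,y,R,0,h,hh,thr),4),end=" ; ")
        print()
E
```

```text
flange 35 [0.6102 0.1249 0.0227] ; flange 60 [0.6102 0.1244 0.0173] ; flange 90 [0.6098 0.1247 0.0151] ; 
flange 35 [0.6097 0.1257 0.0157] ; flange 60 [0.6094 0.1264 0.0106] ; flange 90 [0.6091 0.1262 0.0103] ; 
housing 35 [ 0.629  -0.0827  0.1007] ; housing 60 [ 0.6287 -0.0839  0.0853] ; housing 90 [ 0.6283 -0.0832  0.068 ] ; 
housing 35 [ 0.6281 -0.0811  0.0898] ; housing 60 [ 0.6279 -0.0811  0.0809] ; housing 90 [ 0.6282 -0.0818  0.0789] ; 
large 35 [0.4472 0.0667 0.0287] ; large 60 [0.4462 0.0671 0.0539] ; large 90 [0.4462 0.0678 0.1736] ; 
large 35 [0.4479 0.0685 0.0244] ; large 60 [0.4471 0.0684 0.0235] ; large 90 [0.4464 0.0686 0.0384] ; 
small 35 [ 0.4295 -0.2054  0.0374] ; small 60 [ 0.4295 -0.2058  0.046 ] ; small 90 [ 0.4289 -0.2058  0.1058] ; 
small 35 [ 0.4296 -0.206   0.0396] ; small 60 [ 0.4288 -0.2057  0.0333] ; small 90 [ 0.4283 -0.2048  0.044 ] ; 
sleeve 35 [ 0.4389 -0.0763  0.1889] ; sleeve 60 [ 0.4366 -0.0765  0.4469] ; sleeve 90 [ 0.4337 -0.0743  1.2812] ; 
sleeve 35 [ 0.4409 -0.0768  0.091 ] ; sleeve 60 [ 0.4397 -0.0757  0.0709] ; sleeve 90 [ 0.4391 -0.0745  0.0901] ; 
nut 35 [0.4523 0.2035 0.6618 0.2201] ; nut 60 [0.4515 0.2046 0.5752 2.1121] ; nut 90 [0.4514 0.2047 0.5622 3.5588] ; 
nut 35 [ 0.4547  0.207  -0.1392  0.0543] ; nut 60 [0.4518 0.2081 0.4103 0.0681] ; nut 90 [0.4522 0.2083 0.6534 0.1497] ;
```

```bash
cat >> h.py <<'E'
def go(x,y,z,yaw=-84.9):
    from bench import r
    o=r.get_obs(); R=cv2.Rodrigues(o["orientation"])[0]; p=o["tcp_pos"]
    cur=np.degrees(np.arctan2(R[1,0],R[0,0])); d=R.T@(np.array([x,y,z])-p)
    dr=(cur-yaw+90)%180-90
    print("t",o["clock"],"pos",p.round(4),"yaw",cur.round(2),"tilt",np.round(R[:,2],3),"F",o["contact_force"].round(1),"w",round(o["grip_width"],4),"q",o["joints"].round(2))
    print("units",(d/.03).round(2),"roll",round(dr/10,2))
E
python3 - <<'E'
from h import *
f=np.load("top0.npy",allow_pickle=True).item();g=np.load("side0.npy",allow_pickle=True).item()
for c in (f,g):
  for thr in (25,35,45):
    best=[]
    for a in np.radians(np.arange(0,60,10)):
      q=fit(c,.4525,.206,.018/np.cos(np.pi/6),0,.019,a,thr); best.append((q[3],np.degrees(q[2])%60,q[0],q[1]))
    print(thr,np.round(sorted(best)[:3],4).tolist())
E
```

```text
25 [[0.1257, 38.0826, 0.4523, 0.2038], [0.1263, 38.5347, 0.4523, 0.2037], [0.1264, 36.8536, 0.4523, 0.2037]]
35 [[0.22, 38.0653, 0.4523, 0.2035], [0.22, 38.0939, 0.4523, 0.2035], [0.2207, 38.548, 0.4521, 0.2036]]
45 [[0.2554, 40.5699, 0.4518, 0.2037], [0.2554, 41.4226, 0.4519, 0.204], [0.2562, 40.7021, 0.4518, 0.2038]]
25 [[0.051, 31.6533, 0.4541, 0.2069], [0.0514, 31.106, 0.4541, 0.2072], [0.0516, 32.2361, 0.4542, 0.2068]]
35 [[0.0508, 35.5429, 0.4539, 0.2076], [0.0509, 51.7654, 0.4539, 0.2071], [0.0515, 35.5738, 0.4538, 0.2072]]
45 [[0.048, 34.7833, 0.4532, 0.2077], [0.048, 32.5652, 0.4531, 0.2079], [0.0482, 33.6832, 0.453, 0.2078]]
```

Emit:
jog_arm:
  series:
    - [-0.7, -0.96, 0, 0.8]
    - [-0.7, -0.96, 0, 0]
    - [-0.7, -0.96, 0, 0]
    - [-0.7, -0.96, 0, 0]
    - [-0.7, -0.96, 0, 0]
    - [-0.7, -0.96, 0, 0]
    - [-0.7, -0.96, 0, 0]
    - [-0.7, -0.96, 0, 0]
    - [-0.7, -0.96, 0, 0]
    - [-0.7, -0.96, 0, 0]
    - [-0.7, -0.96, 0, 0]
  grip: 76
  newtons: 30

```text
clock: 2.02
tcp_pos: [0.4523, -0.3916, 0.4054]
orientation: [2.304, -2.131, 0.005]
contact_force: [0.3, -1.1, 0.2]
grip_width: 0.0759
```

```bash
python3 -c "
from h import *
go(.4470,.0675,.28)"
```

```text
t 2.025 pos [ 0.4523 -0.3916  0.4054] yaw -85.54 tilt [ 0.001 -0.004 -1.   ] F [ 0.3 -1.1  0.2] w 0.0759 q [ 0.67  0.35 -0.08  1.74  0.04  1.05 -0.92]
units [-15.29  -1.01   4.12] roll -0.06
```

Emit:
jog_arm:
  series:
    - [-1, -0.07, 0.2, -0.06]
    - [-1, -0.07, 0.25, 0]
    - [-1, -0.07, 0.25, 0]
    - [-1, -0.07, 0.25, 0]
    - [-1, -0.07, 0.25, 0]
    - [-1, -0.07, 0.25, 0]
    - [-1, -0.07, 0.25, 0]
    - [-1, -0.07, 0.25, 0]
    - [-1, -0.07, 0.25, 0]
    - [-1, -0.07, 0.25, 0]
    - [-1, -0.07, 0.25, 0]
    - [-1, -0.07, 0.25, 0]

```text
clock: 3.52
tcp_pos: [0.4481, -0.0194, 0.3155]
orientation: [-2.318, 2.118, -0.019]
contact_force: [0.6, 0.3, 0.2]
grip_width: 0.076
```

Emit:
jog_arm:
  series:
    - [-0.8, -0.07, 0.25, 0]
    - [-0.8, -0.07, 0.25, 0]
    - [-0.8, -0.07, 0.25, 0]
    - [0, 0, 0, 0]

```text
clock: 4.03
tcp_pos: [0.4483, 0.0573, 0.2925]
orientation: [-2.321, 2.112, -0.021]
contact_force: [0.1, -1.1, 0.2]
grip_width: 0.0761
```

```bash
python3 -c "
from h import *
go(.4470,.0675,.19)
from bench import eyes
for c in ('top','side'):
    f=eyes.grab_frame(c); cv2.imwrite(f'pics/{c}1.png',cv2.resize(f['pixels'][100:300,130:360,::-1],None,fx=3,fy=3,interpolation=cv2.INTER_CUBIC))
"
```

```text
t 4.025 pos [0.4483 0.0573 0.2925] yaw -84.6 tilt [ 0.013 -0.006 -1.   ] F [ 0.1 -1.1  0.2] w 0.0761 q [ 0.02  0.29 -0.33  2.16  0.16  0.7  -1.89]
units [-0.37  0.05  3.41] roll 0.03
```

View pics/side1.png

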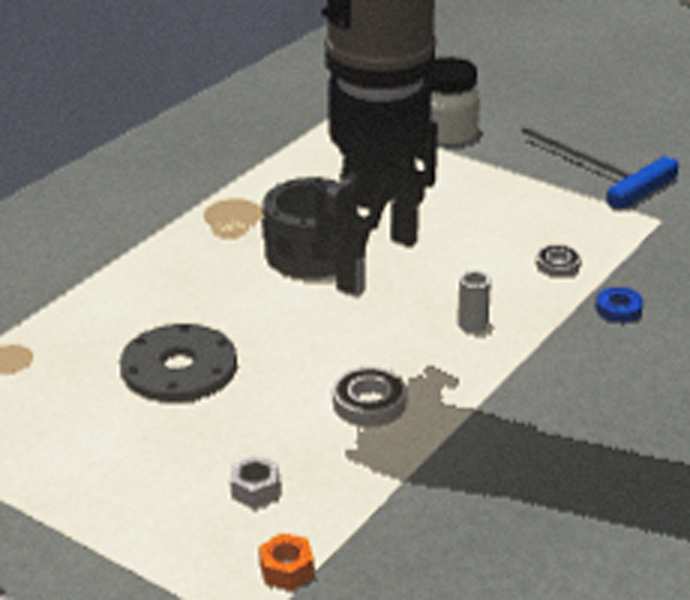

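```bash
sed -i 's/d=R.T@(np.array(\[x,y,z\])-p)/w=R[:,2]*.165; d=R.T@(np.array([x-w[0],y-w[1],z])-p); print("tip",(p+w).round(4))/' h.py; python3 -c "
from h import *
go(.4470,.0675,.172)"
```

```text
tip [0.4506 0.0542 0.1278]
t 4.125 pos [0.4485 0.0554 0.2928] yaw -84.78 tilt [ 0.013 -0.007 -1.   ] F [-0.6 -0.6 -1.2] w 0.076 q [ 0.02  0.29 -0.32  2.16  0.16  0.7  -1.89]
units [-0.48  0.13  4.02] roll 0.01
```

Emit:
jog_arm:
  series:
    - [-0.5, 0.13, 0.4, 0]
    - [0, 0, 0.8, 0]
    - [0, 0, 0.8, 0]
    - [0, 0, 0.8, 0]
    - [0, 0, 0, 0]
    - [0, 0, 0, 0]

```text
clock: 4.88
tcp_pos: [0.447, 0.0629, 0.2097]
orientation: [-2.304, 2.127, -0.032]
contact_force: [0.6, 0.3, 0.8]
grip_width: 0.0762
```

```bash
python3 -c "
from h import *
go(.4470,.0675,.172)
go(.4470,.0675,.172)"
```

```text
tip [0.4501 0.0613 0.0447]
t 4.875 pos [0.447  0.0629 0.2097] yaw -85.43 tilt [ 0.019 -0.01  -1.   ] F [0.6 0.3 0.8] w 0.0762 q [-0.06  0.44 -0.27  2.22  0.27  0.5  -2.02]
units [-0.23  0.11  1.25] roll -0.05
tip [0.4501 0.0613 0.0447]
t 4.875 pos [0.447  0.0629 0.2097] yaw -85.43 tilt [ 0.019 -0.01  -1.   ] F [0.6 0.3 0.8] w 0.0762 q [-0.06  0.44 -0.27  2.22  0.27  0.5  -2.02]
units [-0.23  0.11  1.25] roll -0.05
```

Emit:
jog_arm:
  series:
    - [-0.25, 0.11, 0.4, 0]
    - [0, 0, 0.4, 0]
    - [0, 0, 0.3, 0]
    - [0, 0, 0, 0]
    - [0, 0, 0, 0]

```text
clock: 5.5
tcp_pos: [0.4442, 0.0703, 0.1758]
orientation: [-2.302, 2.126, -0.035]
contact_force: [-0.0, -0.3, 0.8]
grip_width: 0.0758
```

```bash
python3 -c "
from h import *
go(.4470,.0675,.172)
from bench import eyes
f=eyes.grab_frame('side'); cv2.imwrite(f'pics/side2.png',cv2.resize(f['pixels'][150:260,190:330,::-1],None,fx=5,fy=5,interpolation=cv2.INTER_CUBIC))
"
```

```text
tip [0.4479 0.0688 0.0109]
t 5.5 pos [0.4442 0.0703 0.1758] yaw -85.45 tilt [ 0.022 -0.009 -1.   ] F [-0.  -0.3  0.8] w 0.0758 q [-0.11  0.5  -0.23  2.23  0.31  0.42 -2.09]
units [0.04 0.04 0.13] roll -0.06
```

View pics/side2.png

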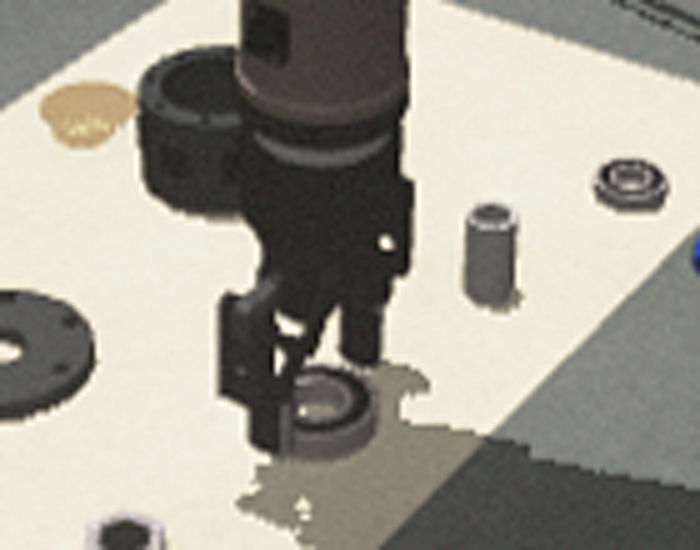

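The fingers straddle the large bearing, seen at about (320,410) in the crop, with the tips just above the sheet. I'll lower about 3 mm and close.

Emit:
jog_arm:
  series:
    - [0, 0.04, 0.12, 0]
    - [0, 0, 0, 0]

```text
clock: 5.8
tcp_pos: [0.4432, 0.07, 0.1723]
orientation: [-2.301, 2.126, -0.036]
contact_force: [0.2, 0.6, 0.7]
grip_width: 0.0757
```

Emit:
jog_arm:
  series:
    - [0, 0, 0, 0]
    - [0, 0, 0, 0]
    - [0, 0, 0, 0]
    - [0, 0, 0, 0]
    - [0, 0, 0, 0]
  grip: 50
  newtons: 35

```text
clock: 6.42
tcp_pos: [0.4433, 0.07, 0.1729]
orientation: [-2.3, 2.126, -0.037]
contact_force: [-0.1, -0.3, 1.9]
grip_width: 0.06
```

```bash
python3 -c "
from h import *
go(.4470,.0675,.172)
from bench import eyes
f=eyes.grab_frame('side'); cv2.imwrite(f'pics/side3.png',cv2.resize(f['pixels'][150:260,190:330,::-1],None,fx=5,fy=5,interpolation=cv2.INTER_CUBIC))
"
```

```text
tip [0.4471 0.0686 0.008 ]
t 6.425 pos [0.4433 0.07   0.1729] yaw -85.49 tilt [ 0.023 -0.009 -1.   ] F [-0.1 -0.3  1.9] w 0.06 q [-0.11  0.51 -0.22  2.24  0.32  0.41 -2.09]
units [0.03 0.01 0.03] roll -0.06
```

View pics/side3.png

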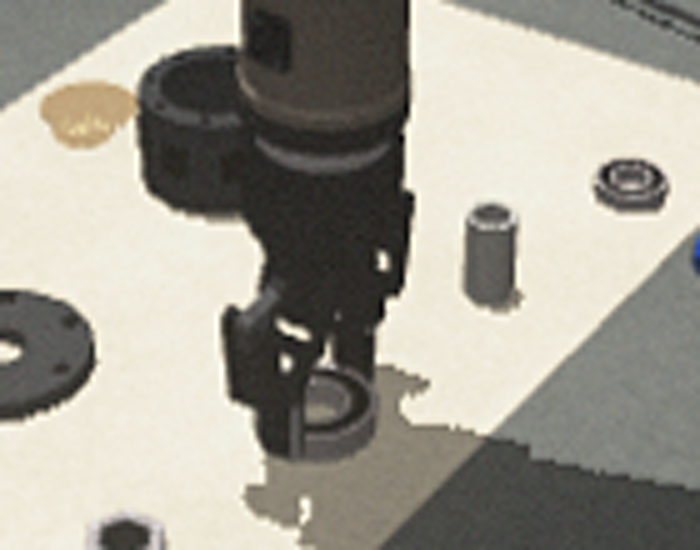

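Emit:
jog_arm:
  series:
    - [0, 0, -0.4, 0]
    - [0, 0, -0.6, 0]
    - [0, 0, -0.6, 0]
    - [0, 0, -0.6, 0]
    - [0, 0, 0, 0]

```text
clock: 7.1
tcp_pos: [0.441, 0.0704, 0.2424]
orientation: [-2.302, 2.126, -0.036]
contact_force: [0.5, -0.2, -3.2]
grip_width: 0.0596
```

```bash
python3 -c "
from h import *
go(.6096,.1258,.22)"
```

```text
tip [0.4446 0.0688 0.0775]
t 7.1 pos [0.441  0.0704 0.2424] yaw -85.48 tilt [ 0.022 -0.01  -1.   ] F [ 0.5 -0.2 -3.2] w 0.0596 q [-0.05  0.37 -0.3   2.21  0.23  0.57 -2.01]
units [-1.47 -5.62  0.85] roll -0.06
```

Emit:
jog_arm:
  series:
    - [-0.15, -0.5, 0, -0.06]
    - [-0.2, -0.75, 0, 0]
    - [-0.2, -0.75, 0, 0]
    - [-0.2, -0.75, 0, 0]
    - [-0.2, -0.75, 0, 0]
    - [-0.2, -0.75, 0, 0]
    - [-0.2, -0.75, 0, 0]
    - [-0.2, -0.6, 0, 0]
    - [0, 0, 0, 0]
    - [0, 0, 0, 0]

```text
clock: 8.35
tcp_pos: [0.6137, 0.1364, 0.2356]
orientation: [-2.323, 2.114, -0.027]
contact_force: [0.1, 0.0, -1.4]
grip_width: 0.0595
```

```bash
python3 -c "
from h import *
go(.6096,.1258,.185)
from bench import eyes
for c in ('top','side'):
    f=eyes.grab_frame(c); cv2.imwrite(f'pics/{c}4.png',cv2.resize(f['pixels'][110:250,130:310,::-1],None,fx=4,fy=4,interpolation=cv2.INTER_CUBIC))
"
```

```text
tip [0.6158 0.1345 0.0706]
t 8.35 pos [0.6137 0.1364 0.2356] yaw -84.59 tilt [ 0.013 -0.011 -1.   ] F [ 0.1  0.  -1.4] w 0.0595 q [-0.12  0.61 -0.27  1.79  0.25  0.77 -2.  ]
units [0.25 0.25 1.69] roll 0.03
```

View pics/side4.png

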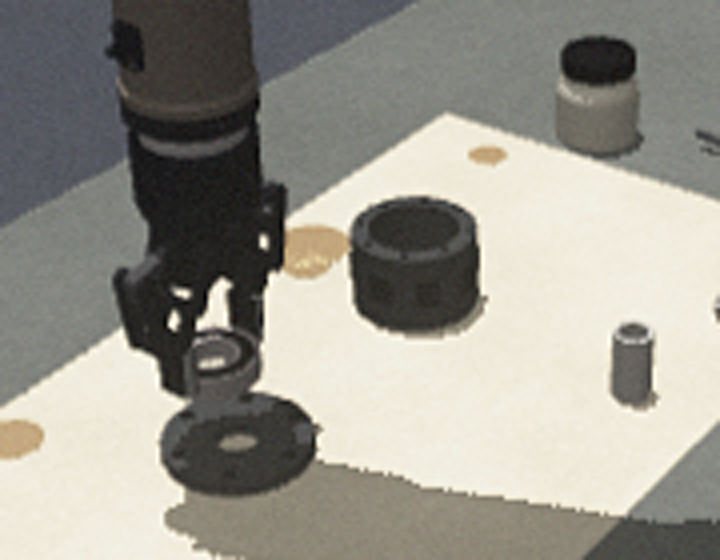

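View pics/top4.png

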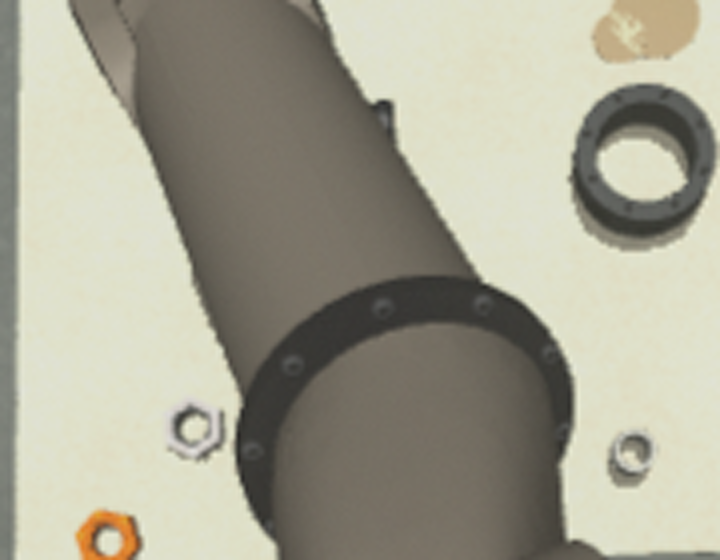

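```bash
python3 -c "
from h import *
from bench import eyes
f=eyes.grab_frame('side'); cv2.imwrite(f'pics/side5.png',cv2.resize(f['pixels'][165:240,150:230,::-1],None,fx=8,fy=8,interpolation=cv2.INTER_CUBIC))
"
```

```text
(no output)
```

View pics/side5.png

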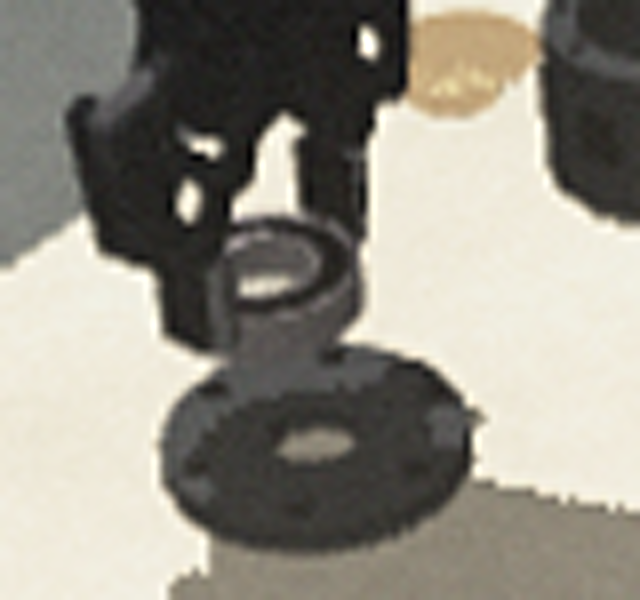

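Emit:
jog_arm:
  series:
    - [0.23, 0.25, 0.3, 0.03]
    - [0, 0, 0.4, 0]
    - [0, 0, 0.3, 0]
    - [0, 0, 0, 0]
    - [0, 0, 0, 0]

```text
clock: 9.12
tcp_pos: [0.6057, 0.1268, 0.2038]
orientation: [2.317, -2.121, 0.027]
contact_force: [-0.2, -0.5, -1.9]
grip_width: 0.0599
```

```bash
python3 -c "
from h import *
go(.6096,.1268,.186)
"
```

```text
tip [0.6078 0.1249 0.0388]
t 9.125 pos [0.6057 0.1268 0.2038] yaw -84.95 tilt [ 0.013 -0.012 -1.   ] F [-0.2 -0.5 -1.9] w 0.0599 q [-0.12  0.64 -0.26  1.82  0.26  0.7  -2.01]
units [-0.07 -0.06  0.59] roll -0.01
```

Emit:
jog_arm:
  series:
    - [-0.07, -0.06, 0.25, 0]
    - [0, 0, 0.15, 0]
    - [0, 0, 0, 0]
    - [0, 0, 0, 0]

```text
clock: 9.62
tcp_pos: [0.6079, 0.1296, 0.1914]
orientation: [-2.317, 2.12, -0.028]
contact_force: [0.8, -0.2, -3.0]
grip_width: 0.0596
```

```bash
python3 -c "
from h import *
go(.6096,.1268,.186)
from bench import eyes
f=eyes.grab_frame('side'); cv2.imwrite(f'pics/side6.png',cv2.resize(f['pixels'][165:255,150:240,::-1],None,fx=6.6,fy=6.6,interpolation=cv2.INTER_CUBIC))
"
```

```text
tip [0.6102 0.1277 0.0264]
t 9.625 pos [0.6079 0.1296 0.1914] yaw -84.93 tilt [ 0.014 -0.011 -1.   ] F [ 0.8 -0.2 -3. ] w 0.0596 q [-0.13  0.66 -0.25  1.82  0.27  0.68 -2.02]
units [0.03 0.02 0.18] roll -0.0
```

View pics/side6.png

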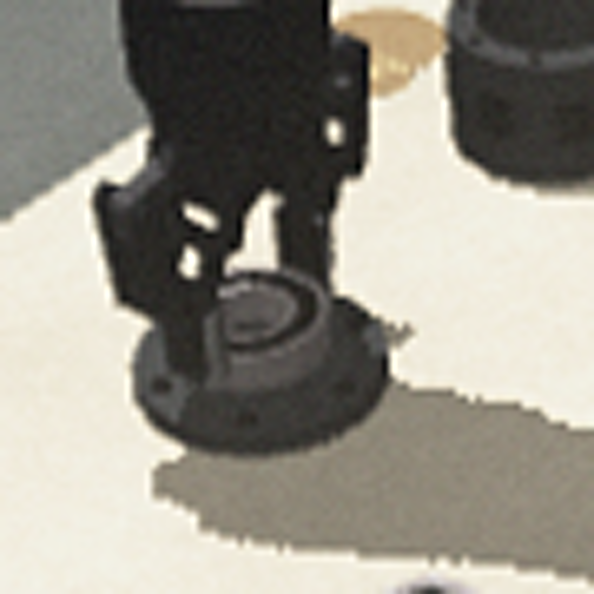

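Emit:
jog_arm:
  series:
    - [0.02, 0.02, 0.13, 0]
    - [0, 0, 0, 0]
    - [0, 0, 0, 0]

```text
clock: 10.05
tcp_pos: [0.6075, 0.1287, 0.1875]
orientation: [-2.316, 2.12, -0.028]
contact_force: [-1.0, 0.3, -1.9]
grip_width: 0.0594
```

```bash
python3 -c "
from h import *
go(.6096,.1268,.185)
"
```

```text
tip [0.6098 0.1268 0.0225]
t 10.05 pos [0.6075 0.1287 0.1875] yaw -84.94 tilt [ 0.014 -0.011 -1.   ] F [-1.   0.3 -1.9] w 0.0594 q [-0.13  0.67 -0.25  1.82  0.27  0.68 -2.02]
units [-0.    0.01  0.08] roll -0.0
```

Emit:
jog_arm:
  series:
    - [0, 0, 0.08, 0]
    - [0, 0, 0.03, 0]
    - [0, 0, 0, 0]

```text
clock: 10.42
tcp_pos: [0.6076, 0.1287, 0.1852]
orientation: [-2.316, 2.12, -0.029]
contact_force: [-0.4, -0.2, -1.6]
grip_width: 0.0598
```

Emit:
jog_arm:
  series:
    - [0, 0, 0.05, 0]
    - [0, 0, 0, 0]

```text
clock: 10.68
tcp_pos: [0.6078, 0.1288, 0.1852]
orientation: [-2.316, 2.12, -0.03]
contact_force: [-0.9, -0.1, -1.5]
grip_width: 0.0598
```

Emit:
jog_arm:
  series:
    - [0, 0, 0.08, 0]
    - [0, 0, 0, 0]

```text
clock: 10.92
tcp_pos: [0.6081, 0.1291, 0.1853]
orientation: [-2.315, 2.121, -0.032]
contact_force: [0.4, -0.0, -1.8]
grip_width: 0.0598
```

```bash
python3 -c "
from h import *
go(.6096,.1268,.185)
from bench import eyes
f=eyes.grab_frame('side'); cv2.imwrite(f'pics/side7.png',cv2.resize(f['pixels'][165:255,150:240,::-1],None,fx=6.6,fy=6.6,interpolation=cv2.INTER_CUBIC))
go(.6096,.1268,.185)
"
```

```text
tip [0.6108 0.1271 0.0203]
t 10.925 pos [0.6081 0.1291 0.1853] yaw -84.98 tilt [ 0.016 -0.012 -1.   ] F [ 0.4 -0.  -1.8] w 0.0598 q [-0.13  0.67 -0.25  1.82  0.28  0.67 -2.03]
units [0.01 0.04 0.01] roll -0.01
tip [0.6108 0.1271 0.0201]
t 10.975 pos [0.6082 0.1291 0.1851] yaw -84.99 tilt [ 0.016 -0.012 -1.   ] F [-0.5 -1.2  1.1] w 0.0599 q [-0.13  0.67 -0.25  1.82  0.28  0.67 -2.03]
units [0.01 0.04 0.  ] roll -0.01
```

View pics/side7.png

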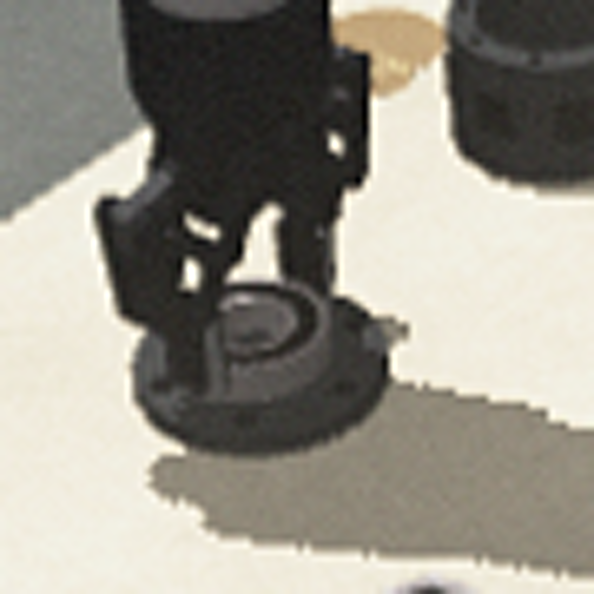

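Emit:
jog_arm:
  series:
    - [0, 0, 0, 0]
    - [0, 0, 0, 0]
    - [0, 0, 0, 0]
    - [0, 0, 0, 0]
    - [0, 0, -0.3, 0]
    - [0, 0, -0.6, 0]
    - [0, 0, -0.8, 0]
    - [0, 0, -0.8, 0]
  grip: 72

```text
clock: 11.98
tcp_pos: [0.6068, 0.1301, 0.2629]
orientation: [-2.316, 2.121, -0.03]
contact_force: [0.3, 0.4, -1.3]
grip_width: 0.0721
```

```bash
python3 -c "
from h import *
go(.6096,.1268,.185)
from bench import eyes
f=eyes.grab_frame('side'); cv2.imwrite(f'pics/side8.png',cv2.resize(f['pixels'][165:255,150:240,::-1],None,fx=6.6,fy=6.6,interpolation=cv2.INTER_CUBIC))
go(.4395,-.0765,.28)
"
```

```text
tip [0.6093 0.1281 0.0979]
t 11.975 pos [0.6068 0.1301 0.2629] yaw -84.97 tilt [ 0.015 -0.012 -1.   ] F [ 0.3  0.4 -1.3] w 0.0721 q [-0.11  0.56 -0.28  1.79  0.23  0.81 -1.99]
units [0.01 0.03 2.6 ] roll -0.01
tip [0.6113 0.1288 0.1015]
t 12.025 pos [0.608  0.1305 0.2665] yaw -84.98 tilt [ 0.02  -0.011 -1.   ] F [1.3 0.3 2.6] w 0.0719 q [-0.1   0.56 -0.28  1.79  0.23  0.81 -1.99]
units [ 6.32  6.3  -0.49] roll -0.01
```

View pics/side8.png

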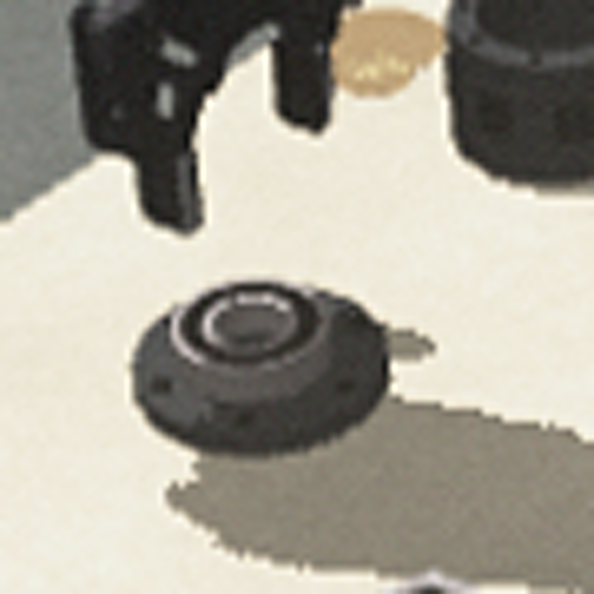

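Emit:
jog_arm:
  series:
    - [0.6, 0.6, -0.4, 0]
    - [0.7, 0.7, 0, 0]
    - [0.7, 0.7, 0, 0]
    - [0.7, 0.7, 0, 0]
    - [0.7, 0.7, 0, 0]
    - [0.7, 0.7, 0, 0]
    - [0.7, 0.7, 0, 0]
    - [0.7, 0.7, 0, 0]
    - [0.7, 0.7, 0, 0]
    - [0, 0, 0, 0]
    - [0, 0, 0, 0]
  grip: 50

```text
clock: 13.4
tcp_pos: [0.4362, -0.0753, 0.2896]
orientation: [-2.302, 2.106, -0.059]
contact_force: [0.7, 0.4, 0.2]
grip_width: 0.0497
```

```bash
python3 -c "
from h import *
from bench import eyes
go(.4395,-.0765,.23)
for c in ('top','side'):
    f=eyes.grab_frame(c); np.save(c+'1.npy',f,allow_pickle=True)
    for nm,z in (('large_bearing_center',.020),('flange',0)):
        print(nm,[back(f,d['xy'],z).round(4) for d in eyes.place_of(f,nm)[:1]])
    p=f['pixels'][130:190,180:245] if c=='top' else f['pixels'][190:250,160:225]
    cv2.imwrite(f'pics/{c}9.png',cv2.resize(p[:,:,::-1],None,fx=9,fy=9,interpolation=cv2.INTER_CUBIC))
"
```

```text
tip [ 0.4431 -0.0769  0.1248]
t 13.4 pos [ 0.4362 -0.0753  0.2896] yaw -84.93 tilt [ 0.042 -0.01  -0.999] F [0.7 0.4 0.2] w 0.0497 q [ 0.29  0.27 -0.3   2.2   0.14  0.65 -1.59]
units [-0.05  0.2   1.98] roll -0.0
large_bearing_center [array([0.6123, 0.1254, 0.02  ])]
flange [array([0.6027, 0.1241, 0.    ])]
large_bearing_center [array([0.6148, 0.1192, 0.02  ])]
flange [array([0.6247, 0.1228, 0.    ])]
```

View pics/side9.png

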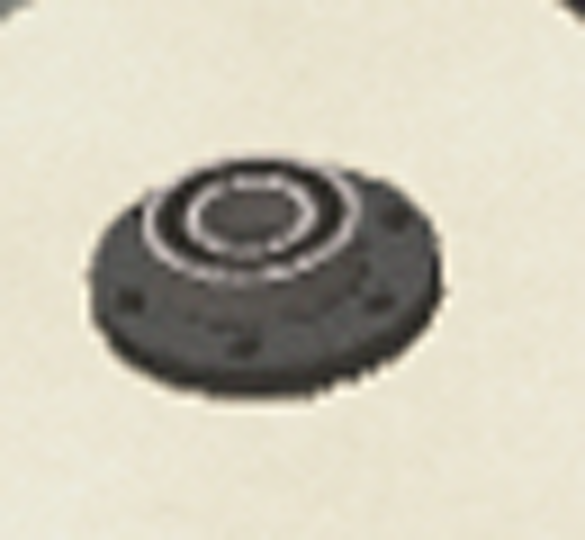

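View pics/top9.png

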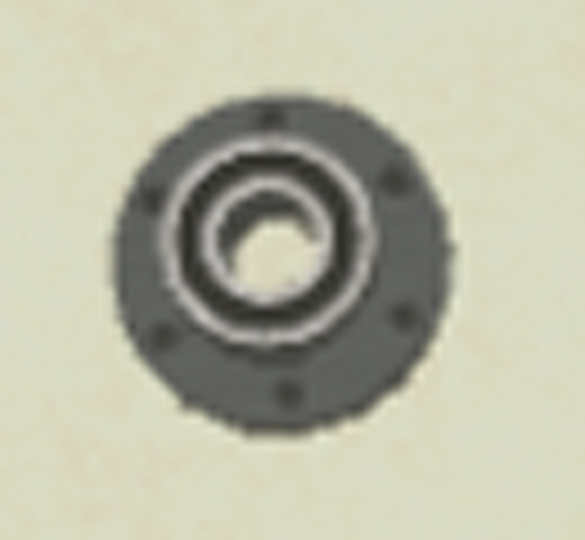

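```bash
python3 -c "
from h import *
f=np.load('top1.npy',allow_pickle=True).item();g=np.load('side1.npy',allow_pickle=True).item()
def c(px,o): return (px[0]+.5)/9-.5+o[0],(px[1]+.5)/9-.5+o[1]
print('bearing',back(f,c((267.5,241),(180,130)),.028).round(4),back(g,c((251,216),(160,190)),.028).round(4))
for q in (f,g): print('flange',[np.round(fit(q,.6097,.1255,.05,0,.012,thr=t),4) for t in (60,90)])
for t in [(.6,.13),(.61,.126)]: print(proj(f,[[*t,.028]]))
"
```

```text
bearing [0.6123 0.1266 0.028 ] [0.6114 0.1279 0.028 ]
flange [array([0.6102, 0.1246, 0.0178]), array([0.6099, 0.1248, 0.0135])]
flange [array([0.6096, 0.1262, 0.017 ]), array([0.6093, 0.126 , 0.0176])]
[[207.85810043 160.95699463]]
[[209.49509238 157.20419279]]
```

```bash
python3 -c "
from h import *
go(.6105,.1275,.25)
"
```

```text
tip [ 0.4426 -0.0767  0.1238]
t 13.7 pos [ 0.436  -0.0752  0.2887] yaw -84.88 tilt [ 0.04  -0.01  -0.999] F [-0.3 -0.2 -0.7] w 0.0499 q [ 0.29  0.27 -0.3   2.2   0.14  0.65 -1.59]
units [-6.3  -6.13  1.45] roll 0.0
```

Emit:
jog_arm:
  series:
    - [-0.6, -0.6, 0, 0]
    - [-0.7, -0.7, 0, 0]
    - [-0.7, -0.7, 0, 0]
    - [-0.7, -0.7, 0, 0]
    - [-0.7, -0.7, 0, 0]
    - [-0.7, -0.7, 0, 0]
    - [-0.7, -0.7, 0, 0]
    - [-0.7, -0.7, 0.3, 0]
    - [-0.7, -0.6, 0.5, 0]
    - [0, 0, 0.5, 0]
    - [0, 0, 0, 0]
    - [0, 0, 0, 0]
  grip: 76

```text
clock: 15.2
tcp_pos: [0.6081, 0.1351, 0.2502]
orientation: [-2.309, 2.105, -0.051]
contact_force: [-0.1, -0.4, -0.0]
grip_width: 0.0762
```

```bash
python3 -c "
from h import *
go(.6105,.1275,.186)
"
```

```text
tip [0.6139 0.1335 0.0853]
t 15.2 pos [0.6081 0.1351 0.2502] yaw -84.74 tilt [ 0.035 -0.01  -0.999] F [-0.1 -0.4 -0. ] w 0.0762 q [-0.11  0.58 -0.29  1.8   0.26  0.77 -2.01]
units [0.16 0.2  2.14] roll 0.02
```

Emit:
jog_arm:
  series:
    - [0.16, 0.2, 0.5, 0]
    - [0, 0, 0.6, 0]
    - [0, 0, 0.5, 0]
    - [0, 0, 0, 0]
    - [0, 0, 0, 0]

```text
clock: 15.82
tcp_pos: [0.6035, 0.1267, 0.199]
orientation: [-2.307, 2.109, -0.052]
contact_force: [-0.7, -0.5, 0.2]
grip_width: 0.076
```

```bash
python3 -c "
from h import *
go(.6105,.1275,.186)
"
```

```text
tip [0.6092 0.1249 0.0341]
t 15.825 pos [0.6035 0.1267 0.199 ] yaw -84.88 tilt [ 0.035 -0.011 -0.999] F [-0.7 -0.5  0.2] w 0.076 q [-0.12  0.64 -0.26  1.84  0.29  0.67 -2.03]
units [-0.09 -0.03  0.43] roll 0.0
```

Emit:
jog_arm:
  series:
    - [-0.02, -0.03, 0.35, 0]
    - [0, 0, 0, 0]
    - [0, 0, 0, 0]

```text
clock: 16.2
tcp_pos: [0.6053, 0.1278, 0.1886]
orientation: [-2.306, 2.108, -0.053]
contact_force: [0.5, 0.1, -0.1]
grip_width: 0.0758
```

Emit:
jog_arm:
  series:
    - [0, 0, 0, 0]
    - [0, 0, 0, 0]
    - [0, 0, 0, 0]
    - [0, 0, 0, 0]
    - [0, 0, 0, 0]
  grip: 50

```text
clock: 16.82
tcp_pos: [0.6053, 0.1279, 0.1894]
orientation: [-2.305, 2.107, -0.053]
contact_force: [-0.9, 0.3, -0.6]
grip_width: 0.0597
```

```bash
python3 -c "
from h import *
go(.6105,.1253,.186)
"
```

```text
tip [0.6115 0.1262 0.0245]
t 16.825 pos [0.6053 0.1279 0.1894] yaw -84.87 tilt [ 0.037 -0.01  -0.999] F [-0.9  0.3 -0.6] w 0.0597 q [-0.12  0.66 -0.26  1.84  0.29  0.65 -2.04]
units [0.03 0.04 0.11] roll 0.0
```

Emit:
jog_arm:
  series:
    - [0, 0, -0.1, 0]
    - [0.03, 0.07, 0, 0]
    - [0, 0, 0, 0]
    - [0, 0, 0, 0]

```text
clock: 17.32
tcp_pos: [0.6025, 0.1265, 0.1918]
orientation: [-2.307, 2.108, -0.052]
contact_force: [-1.2, -0.7, -2.0]
grip_width: 0.0592
```

```bash
python3 -c "
from h import *
go(.6095,.1253,.189)
from bench import eyes
f=eyes.grab_frame('side'); cv2.imwrite(f'pics/side10.png',cv2.resize(f['pixels'][165:255,150:240,::-1],None,fx=6.6,fy=6.6,interpolation=cv2.INTER_CUBIC))
"
```

```text
tip [0.6084 0.1247 0.0269]
t 17.325 pos [0.6025 0.1265 0.1918] yaw -84.87 tilt [ 0.036 -0.011 -0.999] F [-1.2 -0.7 -2. ] w 0.0592 q [-0.12  0.65 -0.26  1.84  0.29  0.65 -2.04]
units [-0.02 -0.03  0.09] roll 0.0
```

View pics/side10.png

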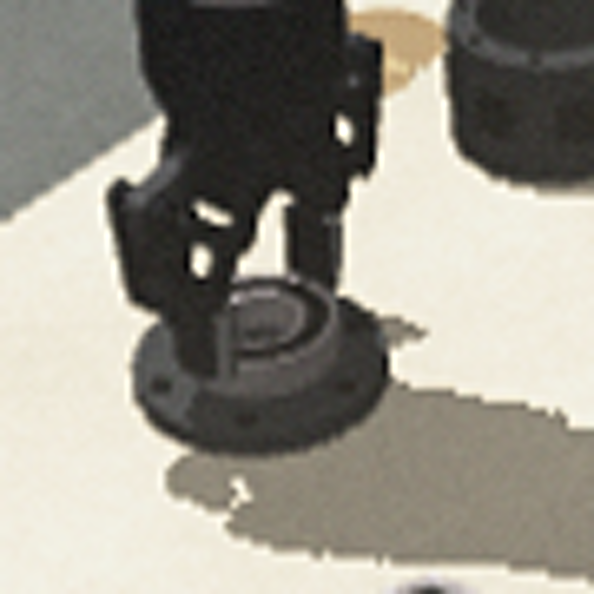

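Lower with a small correction, then release.

Emit:
jog_arm:
  series:
    - [-0.02, -0.03, 0.09, 0]
    - [0, 0, 0.04, 0]
    - [0, 0, 0, 0]

```text
clock: 17.75
tcp_pos: [0.6037, 0.1273, 0.1896]
orientation: [-2.307, 2.109, -0.053]
contact_force: [0.4, 0.0, -1.9]
grip_width: 0.0591
```

```bash
python3 -c "
from h import *
go(.6095,.1253,.189)"
```

```text
tip [0.6096 0.1254 0.0247]
t 17.75 pos [0.6037 0.1273 0.1896] yaw -84.89 tilt [ 0.036 -0.011 -0.999] F [ 0.4  0.  -1.9] w 0.0591 q [-0.12  0.66 -0.26  1.84  0.3   0.65 -2.04]
units [0.   0.   0.02] roll 0.0
```

Emit:
jog_arm:
  series:
    - [0, 0, 0.02, 0]
    - [0, 0, 0, 0]

```text
clock: 18.0
tcp_pos: [0.6038, 0.1274, 0.1894]
orientation: [-2.307, 2.109, -0.054]
contact_force: [-0.5, -0.6, 1.0]
grip_width: 0.0598
```

Emit:
jog_arm:
  series:
    - [0, 0, 0, 0]
    - [0, 0, 0, 0]
    - [0, 0, 0, 0]
    - [0, 0, 0, 0]
    - [0, 0, -0.3, 0]
    - [0, 0, -0.6, 0]
    - [0, 0, -0.8, 0]
    - [0, 0, -0.8, 0]
    - [0, 0, -0.6, 0]
    - [0, 0, 0, 0]
  grip: 74

```text
clock: 19.25
tcp_pos: [0.6011, 0.129, 0.2904]
orientation: [-2.303, 2.105, -0.058]
contact_force: [0.0, -0.6, 0.0]
grip_width: 0.074
```

```bash
python3 -c "
from h import *
go(.4395,-.0765,.28)"
```

```text
tip [0.6079 0.1274 0.1255]
t 19.25 pos [0.6011 0.129  0.2904] yaw -84.87 tilt [ 0.041 -0.01  -0.999] F [ 0.  -0.6  0. ] w 0.074 q [-0.09  0.51 -0.3   1.8   0.23  0.82 -1.99]
units [6.26 6.21 0.18] roll 0.0
```

Emit:
jog_arm:
  series:
    - [0.5, 0.5, 0, 0]
    - [0.5, 0.5, 0, 0]
    - [0.5, 0.5, 0, 0]
    - [0.5, 0.5, 0, 0]
    - [0.5, 0.5, 0, 0]
    - [0.5, 0.5, 0, 0]
    - [0.5, 0.5, 0, 0]
    - [0.5, 0.5, 0, 0]
    - [0.5, 0.5, 0, 0]
    - [0.5, 0.5, 0, 0]
    - [0.5, 0.5, 0, 0]
    - [0.5, 0.5, 0, 0]
  grip: 50

```text
clock: 20.75
tcp_pos: [0.4288, -0.0755, 0.283]
orientation: [-2.307, 2.105, -0.054]
contact_force: [0.1, -0.2, -0.7]
grip_width: 0.0505
```

```bash
python3 -c "
from h import *
from bench import eyes
go(.4395,-.0765,.28)
for c in ('top','side'):
    f=eyes.grab_frame(c); np.save(c+'2.npy',f,allow_pickle=True)
    p=f['pixels'][130:190,180:245] if c=='top' else f['pixels'][190:250,160:225]
    cv2.imwrite(f'pics/{c}11.png',cv2.resize(p[:,:,::-1],None,fx=9,fy=9,interpolation=cv2.INTER_CUBIC))
"
```

```text
tip [ 0.435  -0.0771  0.1181]
t 20.75 pos [ 0.4288 -0.0755  0.283 ] yaw -84.77 tilt [ 0.038 -0.01  -0.999] F [ 0.1 -0.2 -0.7] w 0.0505 q [ 0.3   0.27 -0.3   2.21  0.15  0.64 -1.6 ]
units [-0.01 -0.15  0.11] roll 0.01
```

View pics/side11.png

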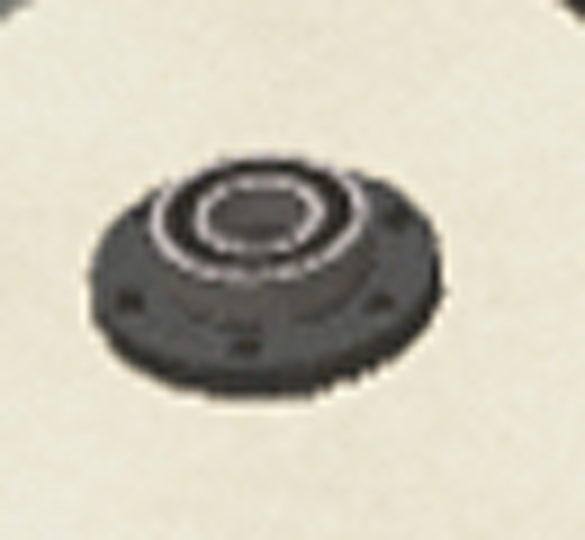

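View pics/top11.png

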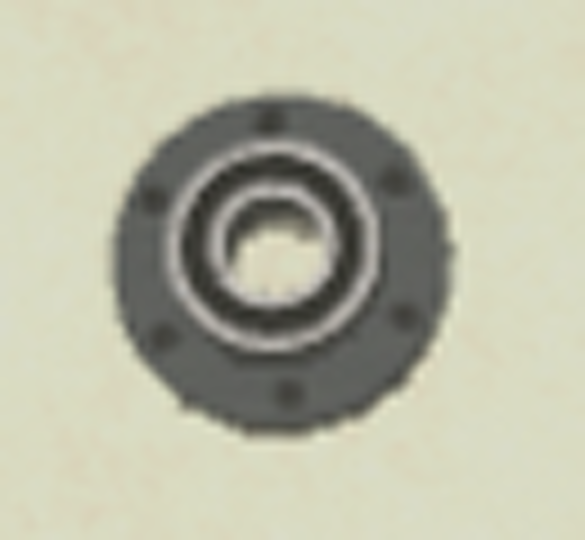

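```bash
python3 -c "
from h import *
f=np.load('top2.npy',allow_pickle=True).item();g=np.load('side2.npy',allow_pickle=True).item()
def c(px,o): return (px[0]+.5)/9-.5+o[0],(px[1]+.5)/9-.5+o[1]
print('bearing',back(f,c((273,246),(180,130)),.028).round(4),back(g,c((259,216),(160,190)),.028).round(4))
print('holes',back(f,c((278.7,256.7),(180,130)),.012).round(4))
go(.4395,-.0765,.195)"
```

```text
bearing [0.6108 0.125  0.028 ] [0.6096 0.1265 0.028 ]
holes [0.6111 0.1251 0.012 ]
tip [ 0.4337 -0.0783  0.1178]
t 20.85 pos [ 0.4279 -0.0765  0.2827] yaw -84.95 tilt [ 0.036 -0.011 -0.999] F [ 0.8 -0.3 -0.1] w 0.05 q [ 0.3   0.27 -0.3   2.22  0.15  0.64 -1.6 ]
units [-0.08 -0.1   2.93] roll -0.0
```

Emit:
jog_arm:
  series:
    - [-0.08, -0.1, 0.4, 0]
    - [0, 0, 0.5, 0]
    - [0, 0, 0.5, 0]
    - [0, 0, 0, 0]
    - [0, 0, 0, 0]

```text
clock: 21.48
tcp_pos: [0.4349, -0.0712, 0.2384]
orientation: [-2.307, 2.103, -0.054]
contact_force: [0.4, -0.7, 0.8]
grip_width: 0.05
```

```bash
python3 -c "
from h import *
from bench import eyes
go(.4397,-.0762,.192)
f=eyes.grab_frame('side'); cv2.imwrite(f'pics/side12.png',cv2.resize(f['pixels'][140:230,240:330,::-1],None,fx=6.6,fy=6.6,interpolation=cv2.INTER_CUBIC))
"
```

```text
tip [ 0.4413 -0.0726  0.0735]
t 21.475 pos [ 0.4349 -0.0712  0.2384] yaw -84.71 tilt [ 0.039 -0.009 -0.999] F [ 0.4 -0.7  0.8] w 0.05 q [ 0.26  0.36 -0.28  2.23  0.21  0.53 -1.66]
units [0.1  0.12 1.54] roll 0.02
```

View pics/side12.png

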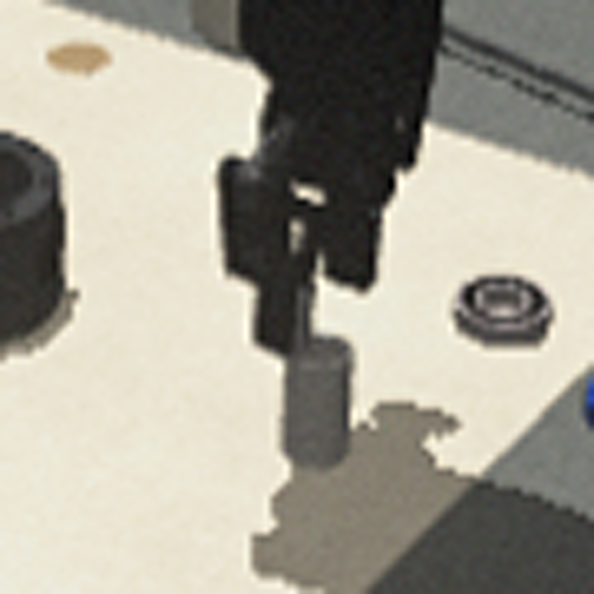

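Emit:
jog_arm:
  series:
    - [0.1, 0.1, 0.1, 0]
    - [0, 0, 0, 0]
    - [0, 0, 0, 0]

```text
clock: 21.9
tcp_pos: [0.4325, -0.0747, 0.236]
orientation: [-2.306, 2.102, -0.056]
contact_force: [0.4, -0.1, 0.4]
grip_width: 0.0501
```

```bash
python3 -c "
from h import *
go(.4397,-.0762,.192)"
```

```text
tip [ 0.4392 -0.0762  0.0712]
t 21.9 pos [ 0.4325 -0.0747  0.236 ] yaw -84.72 tilt [ 0.041 -0.009 -0.999] F [ 0.4 -0.1  0.4] w 0.0501 q [ 0.26  0.36 -0.27  2.24  0.21  0.52 -1.66]
units [-0.02  0.04  1.47] roll 0.02
```

Emit:
jog_arm:
  series:
    - [-0.02, 0.04, 0.4, 0]
    - [0, 0, 0.4, 0]
    - [0, 0, 0.4, 0]
    - [0, 0, 0.25, 0]
    - [0, 0, 0, 0]
    - [0, 0, 0, 0]

```text
clock: 22.65
tcp_pos: [0.4329, -0.0745, 0.1888]
orientation: [-2.306, 2.102, -0.055]
contact_force: [0.5, -0.2, 0.4]
grip_width: 0.05
```

```bash
python3 -c "
from h import *
from bench import eyes
go(.4397,-.0762,.192)
f=eyes.grab_frame('side'); cv2.imwrite(f'pics/side13.png',cv2.resize(f['pixels'][140:230,240:330,::-1],None,fx=6.6,fy=6.6,interpolation=cv2.INTER_CUBIC))
"
```

```text
tip [ 0.4394 -0.0759  0.0239]
t 22.65 pos [ 0.4329 -0.0745  0.1888] yaw -84.71 tilt [ 0.04  -0.009 -0.999] F [ 0.5 -0.2  0.4] w 0.05 q [ 0.22  0.46 -0.23  2.26  0.28  0.41 -1.71]
units [ 0.01 -0.01 -0.11] roll 0.02
```

View pics/side13.png

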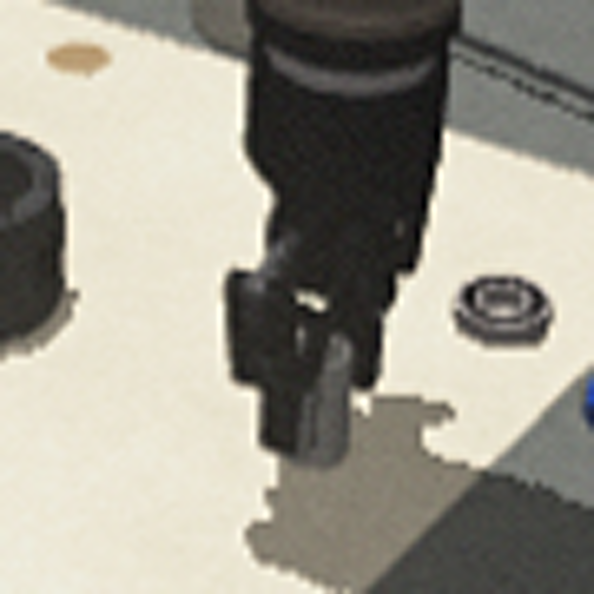

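Emit:
jog_arm:
  series:
    - [0, 0, 0, 0]
    - [0, 0, 0, 0]
    - [0, 0, 0, 0]
    - [0, 0, 0, 0]
    - [0, 0, 0, 0]
  grip: 15

```text
clock: 23.32
tcp_pos: [0.4328, -0.0746, 0.1894]
orientation: [-2.306, 2.102, -0.056]
contact_force: [-1.1, -0.1, -1.3]
grip_width: 0.0263
```

```bash
python3 -c "
from h import *
go(.4397,-.0762,.192)"
```

```text
tip [ 0.4395 -0.0761  0.0246]
t 23.325 pos [ 0.4328 -0.0746  0.1894] yaw -84.73 tilt [ 0.041 -0.009 -0.999] F [-1.1 -0.1 -1.3] w 0.0263 q [ 0.22  0.46 -0.23  2.26  0.28  0.41 -1.71]
units [ 0.   -0.01 -0.08] roll 0.02
```

Emit:
jog_arm:
  series:
    - [0, 0, -0.3, 0]
    - [0, 0, -0.5, 0]
    - [0, 0, -0.5, 0]
    - [0, 0, -0.5, 0]
    - [0, 0, -0.5, 0]
    - [0, 0, 0, 0]

```text
clock: 24.08
tcp_pos: [0.4298, -0.0739, 0.2649]
orientation: [-2.305, 2.101, -0.06]
contact_force: [0.1, 0.6, -1.3]
grip_width: 0.0262
```

```bash
python3 -c "
from h import *
from bench import eyes
go(.619,.0218,.25)
f=eyes.grab_frame('side'); cv2.imwrite(f'pics/side14.png',cv2.resize(f['pixels'][120:230,220:330,::-1],None,fx=5.4,fy=5.4,interpolation=cv2.INTER_CUBIC))
"
```

```text
tip [ 0.437  -0.0755  0.1   ]
t 24.075 pos [ 0.4298 -0.0739  0.2649] yaw -84.73 tilt [ 0.043 -0.009 -0.999] F [ 0.1  0.6 -1.3] w 0.0262 q [ 0.29  0.31 -0.3   2.23  0.18  0.59 -1.63]
units [-2.68 -6.32  0.73] roll 0.02
```

View pics/side14.png

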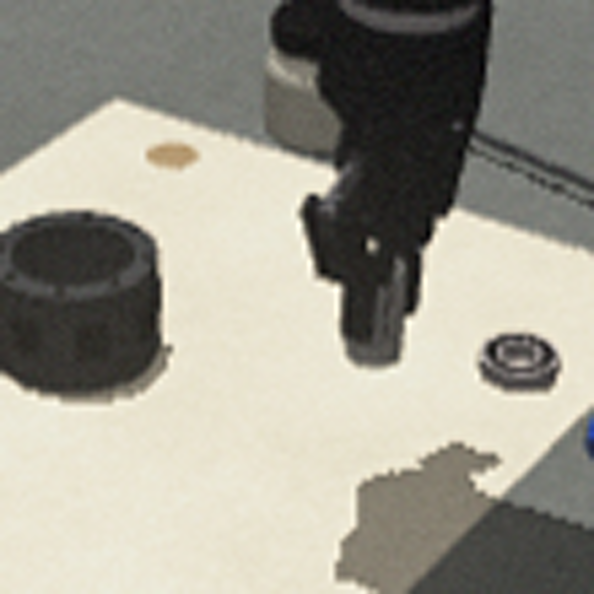

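Emit:
jog_arm:
  series:
    - [-0.5, -0.3, 0, 0]
    - [-0.5, -0.5, 0, 0]
    - [-0.5, -0.5, 0, 0]
    - [-0.5, -0.6, 0, 0]
    - [-0.4, -0.6, 0, 0]
    - [-0.3, -0.6, 0, 0]
    - [0, -0.6, 0, 0]
    - [0, -0.6, 0, 0]
    - [0, -0.6, 0, 0]
    - [0, -0.6, 0, 0]
    - [0, -0.6, 0, 0]
    - [0, 0, 0, 0]

```text
clock: 25.62
tcp_pos: [0.6052, 0.0263, 0.2621]
orientation: [-2.314, 2.109, -0.042]
contact_force: [-0.7, -0.4, -1.2]
grip_width: 0.0264
```

```bash
python3 -c "
from h import *
go(.6186,.0214,.21)"
```

```text
tip [0.6096 0.0246 0.0971]
t 25.625 pos [0.6052 0.0263 0.2621] yaw -84.71 tilt [ 0.027 -0.01  -1.   ] F [-0.7 -0.4 -1.2] w 0.0264 q [ 0.06  0.54 -0.28  1.84  0.23  0.77 -1.82]
units [ 0.11 -0.24  1.74] roll 0.02
```

Emit:
jog_arm:
  series:
    - [0.1, -0.24, 0.4, 0]
    - [0, 0, 0.5, 0]
    - [0, 0, 0.5, 0]
    - [0, 0, 0, 0]
    - [0, 0, 0, 0]

```text
clock: 26.25
tcp_pos: [0.6113, 0.0228, 0.215]
orientation: [-2.317, 2.112, -0.036]
contact_force: [0.4, 1.0, -1.6]
grip_width: 0.0262
```

```bash
python3 -c "
from h import *
from bench import eyes
go(.6186,.0214,.19)
for c in ('top','side'):
    f=eyes.grab_frame(c); 
    p=f['pixels'][110:210,180:330] if c=='top' else f['pixels'][140:250,150:270]
    cv2.imwrite(f'pics/{c}15.png',cv2.resize(p[:,:,::-1],None,fx=5,fy=5,interpolation=cv2.INTER_CUBIC))
"
```

```text
tip [0.6147 0.021  0.05  ]
t 26.25 pos [0.6113 0.0228 0.215 ] yaw -84.7 tilt [ 0.021 -0.011 -1.   ] F [ 0.4  1.  -1.6] w 0.0262 q [ 0.05  0.61 -0.26  1.84  0.26  0.7  -1.84]
units [-0.01 -0.11  0.83] roll 0.02
```

View pics/side15.png

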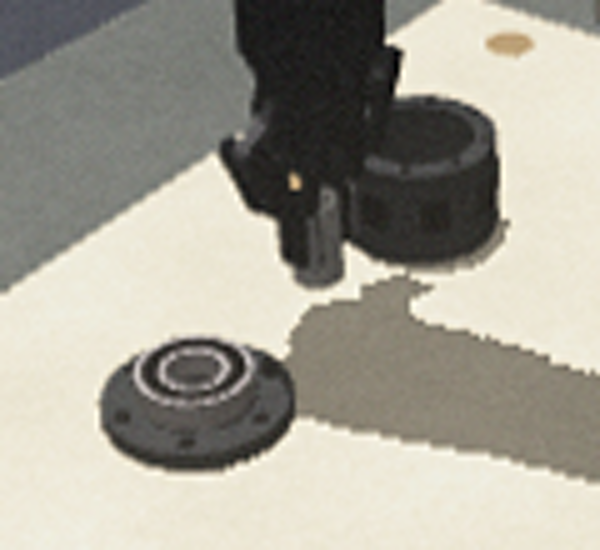

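Emit:
jog_arm:
  series:
    - [0, -0.11, 0.3, 0]
    - [0, 0, 0.3, 0]
    - [0, 0, 0, 0]
    - [0, 0, 0, 0]

```text
clock: 26.85
tcp_pos: [0.6157, 0.023, 0.1968]
orientation: [-2.316, 2.111, -0.038]
contact_force: [0.5, 0.7, -2.2]
grip_width: 0.0261
```

```bash
python3 -c "
from h import *
go(.6186,.0214,.19)"
```

```text
tip [0.6195 0.0212 0.0319]
t 26.85 pos [0.6157 0.023  0.1968] yaw -84.7 tilt [ 0.023 -0.011 -1.   ] F [ 0.5  0.7 -2.2] w 0.0261 q [ 0.05  0.65 -0.25  1.84  0.27  0.67 -1.85]
units [-0.01  0.03  0.23] roll 0.02
```

Emit:
jog_arm:
  series:
    - [-0.01, 0.03, 0.15, 0]
    - [0, 0, 0.08, 0]
    - [0, 0, 0, 0]
    - [0, 0, 0, 0]

```text
clock: 27.35
tcp_pos: [0.615, 0.0232, 0.1898]
orientation: [-2.316, 2.111, -0.039]
contact_force: [-0.9, -0.0, -1.5]
grip_width: 0.0262
```

```bash
python3 -c "
from h import *
go(.6186,.0214,.189)"
```

```text
tip [0.6189 0.0213 0.0249]
t 27.35 pos [0.615  0.0232 0.1898] yaw -84.71 tilt [ 0.024 -0.011 -1.   ] F [-0.9 -0.  -1.5] w 0.0262 q [ 0.04  0.66 -0.25  1.84  0.27  0.66 -1.85]
units [-0.    0.01  0.03] roll 0.02
```

Emit:
jog_arm:
  series:
    - [0, 0.01, 0.04, 0]
    - [0, 0, 0, 0]
    - [0, 0, 0, 0]

```text
clock: 27.72
tcp_pos: [0.6151, 0.0232, 0.1899]
orientation: [-2.315, 2.111, -0.041]
contact_force: [0.2, 0.3, -1.9]
grip_width: 0.0264
```

Emit:
jog_arm:
  series:
    - [0, 0, 0, 0]
    - [0, 0, 0, 0]
    - [0, 0, 0, 0]
    - [0, 0, -0.3, 0]
    - [0, 0, -0.5, 0]
    - [0, 0, -0.5, 0]
    - [0, 0, -0.5, 0]
    - [0, 0, -0.5, 0]
    - [0, 0, -0.5, 0]
    - [0, 0, 0, 0]
  grip: 45

```text
clock: 28.98
tcp_pos: [0.6136, 0.0244, 0.2822]
orientation: [-2.313, 2.108, -0.046]
contact_force: [0.1, 0.4, -0.2]
grip_width: 0.0448
```

```bash
python3 -c "
from h import *
from bench import eyes
go(.429,-.2055,.28)
f=eyes.grab_frame('side')
p=f['pixels'][140:250,150:270]
cv2.imwrite(f'pics/side16.png',cv2.resize(p[:,:,::-1],None,fx=5,fy=5,interpolation=cv2.INTER_CUBIC))
"
```

```text
tip [0.6185 0.0226 0.1172]
t 28.975 pos [0.6136 0.0244 0.2822] yaw -84.72 tilt [ 0.03  -0.011 -1.   ] F [ 0.1  0.4 -0.2] w 0.0448 q [ 0.07  0.52 -0.29  1.81  0.22  0.81 -1.81]
units [ 6.99  6.99 -0.03] roll 0.02
```

View pics/side16.png

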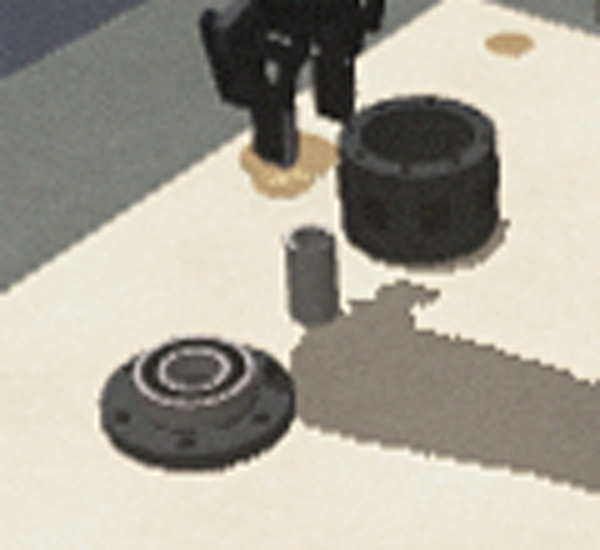

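The sleeve stands upright at about (312,275) in the crop. Next is the small bearing: tool pulls inward, then sideways.

Emit:
jog_arm:
  series:
    - [0.3, 0.5, 0, 0]
    - [0.5, 0.6, 0, 0]
    - [0.6, 0.6, 0, 0]
    - [0.6, 0.6, 0, 0]
    - [0.6, 0.6, 0, 0]
    - [0.6, 0.6, 0, 0]
    - [0.6, 0.6, 0, 0]
    - [0.6, 0.6, 0, 0]
    - [0.6, 0.6, 0, 0]
    - [0.6, 0.6, 0, 0]
    - [0.6, 0.6, 0, 0]
    - [0.6, 0.5, 0, 0]
  grip: 60

```text
clock: 30.52
tcp_pos: [0.4006, -0.2094, 0.2708]
orientation: [2.313, -2.118, 0.016]
contact_force: [0.1, 0.1, -0.4]
grip_width: 0.06
```

```bash
python3 -c "
from h import *
from bench import eyes
go(.429,-.2055,.21)
for c in ('top','side'):
    f=eyes.grab_frame(c); np.save(c+'3.npy',f,allow_pickle=True)
    for t in (35,60): print(c,fit(f,.619,.0216,.014,0,.05,thr=t))
"
```

```text
tip [ 0.4013 -0.2112  0.1058]
t 30.525 pos [ 0.4006 -0.2094  0.2708] yaw -84.95 tilt [ 0.004 -0.011 -1.   ] F [ 0.1  0.1 -0.4] w 0.06 q [ 0.57  0.32 -0.27  2.18  0.15  0.65 -1.29]
units [-0.13 -0.93  2.03] roll -0.0
top (np.float64(0.6182282990701498), np.float64(0.020750795452296734), np.float64(0.12170586775290905))
top (np.float64(0.6163806886076928), np.float64(0.021052787041664123), np.float64(0.12326284762270921))
side (np.float64(0.6177239990234376), np.float64(0.024204370117187502), np.float64(0.06506541772977759))
side (np.float64(0.6167440528869628), np.float64(0.02478291091918945), np.float64(0.06246697698687317))
```

Emit:
jog_arm:
  series:
    - [-0.1, -0.4, 0.2, 0]
    - [0, -0.5, 0.4, 0]
    - [0, 0, 0.5, 0]
    - [0, 0, 0.4, 0]
    - [0, 0, 0, 0]
    - [0, 0, 0, 0]

```text
clock: 31.38
tcp_pos: [0.4277, -0.2025, 0.2215]
orientation: [2.312, -2.118, 0.01]
contact_force: [0.6, -0.8, 0.8]
grip_width: 0.0603
```

```bash
python3 -c "
from h import *
go(.429,-.2057,.176)
"
```

```text
tip [ 0.4277 -0.204   0.0565]
t 31.375 pos [ 0.4277 -0.2025  0.2215] yaw -84.98 tilt [ 0.    -0.009 -1.   ] F [ 0.6 -0.8  0.8] w 0.0603 q [ 0.51  0.44 -0.24  2.16  0.21  0.56 -1.37]
units [ 0.05 -0.04  1.52] roll -0.01
```

Emit:
jog_arm:
  series:
    - [0.05, -0.04, 0.4, 0]
    - [0, 0, 0.5, 0]
    - [0, 0, 0.4, 0]
    - [0, 0, 0, 0]
    - [0, 0, 0, 0]

```text
clock: 32.0
tcp_pos: [0.4289, -0.2047, 0.18]
orientation: [2.311, -2.119, 0.011]
contact_force: [0.7, 0.1, -0.7]
grip_width: 0.0601
```

```bash
python3 -c "
from h import *
from bench import eyes
go(.429,-.2057,.1745)
f=eyes.grab_frame('side')
p=f['pixels'][140:230,260:360]
cv2.imwrite(f'pics/side17.png',cv2.resize(p[:,:,::-1],None,fx=6,fy=6,interpolation=cv2.INTER_CUBIC))
"
```

```text
tip [ 0.429  -0.2063  0.015 ]
t 32.0 pos [ 0.4289 -0.2047  0.18  ] yaw -85.02 tilt [ 0.001 -0.009 -1.   ] F [ 0.7  0.1 -0.7] w 0.0601 q [ 0.48  0.52 -0.21  2.17  0.25  0.47 -1.4 ]
units [-0.02 -0.    0.18] roll -0.01
```

View pics/side17.png

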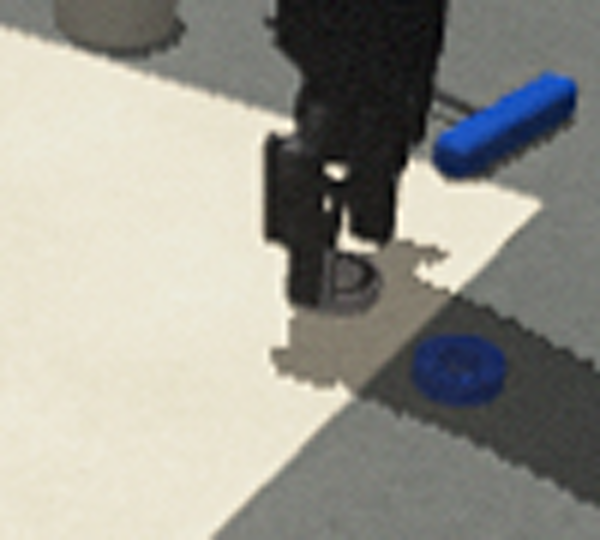

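Emit:
jog_arm:
  series:
    - [-0.02, 0, 0.13, 0]
    - [0, 0, 0, 0]
    - [0, 0, 0, 0]

```text
clock: 32.42
tcp_pos: [0.4291, -0.2042, 0.1766]
orientation: [2.311, -2.119, 0.013]
contact_force: [0.0, -0.3, 0.4]
grip_width: 0.06
```

Emit:
jog_arm:
  series:
    - [0, 0, 0, 0]
    - [0, 0, 0, 0]
    - [0, 0, 0, 0]
    - [0, 0, 0, 0]
    - [0, 0, 0, 0]
  grip: 30

```text
clock: 33.05
tcp_pos: [0.4291, -0.2042, 0.1772]
orientation: [2.311, -2.119, 0.014]
contact_force: [0.1, 0.7, 0.8]
grip_width: 0.0401
```

```bash
python3 -c "
from h import *
from bench import eyes
go(.429,-.2057,.1745)
f=eyes.grab_frame('side')
p=f['pixels'][140:230,260:360]
cv2.imwrite(f'pics/side18.png',cv2.resize(p[:,:,::-1],None,fx=6,fy=6,interpolation=cv2.INTER_CUBIC))
"
```

```text
tip [ 0.4296 -0.206   0.0122]
t 33.05 pos [ 0.4291 -0.2042  0.1772] yaw -85.03 tilt [ 0.003 -0.01  -1.   ] F [0.1 0.7 0.8] w 0.0401 q [ 0.48  0.52 -0.2   2.17  0.25  0.46 -1.41]
units [-0.01  0.02  0.09] roll -0.01
```

View pics/side18.png

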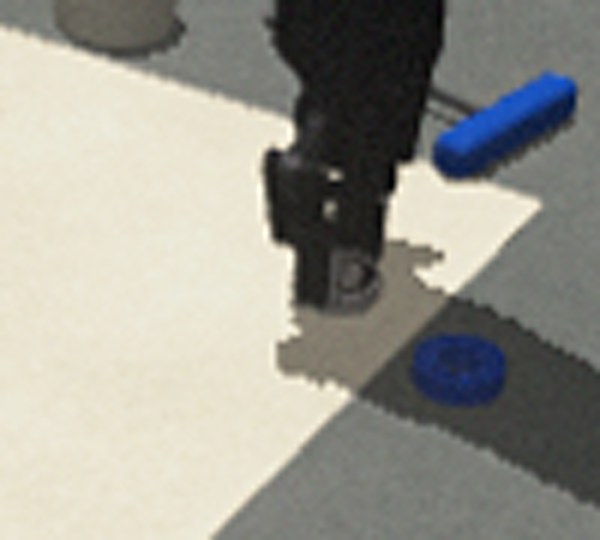

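Emit:
jog_arm:
  series:
    - [0, 0, -0.3, 0]
    - [0, 0, -0.5, 0]
    - [0, -0.2, -0.5, 0]
    - [0, -0.5, -0.5, 0]
    - [0, -0.5, 0, 0]
    - [0, -0.5, 0, 0]
    - [0, -0.5, 0, 0]
    - [0, -0.5, 0, 0]
    - [0, -0.5, 0, 0]
    - [0, -0.5, 0, 0]
    - [0, -0.5, 0, 0]
    - [0, -0.5, 0, 0]

```text
clock: 34.6
tcp_pos: [0.5762, -0.1908, 0.2344]
orientation: [2.309, -2.119, 0.011]
contact_force: [0.1, -0.6, -0.5]
grip_width: 0.0401
```

```bash
python3 -c "
from h import *
go(.6371,-.188,.22)"
```

```text
tip [ 0.5762 -0.1924  0.0694]
t 34.6 pos [ 0.5762 -0.1908  0.2344] yaw -85.07 tilt [-0.   -0.01 -1.  ] F [ 0.1 -0.6 -0.5] w 0.0401 q [ 0.39  0.58 -0.23  1.84  0.2   0.74 -1.44]
units [ 0.02 -2.04  0.48] roll -0.02
```

Emit:
jog_arm:
  series:
    - [0, -0.5, 0, 0]
    - [0, -0.5, 0, 0]
    - [0, -0.5, 0.2, 0]
    - [0, -0.4, 0.2, 0]
    - [0, 0, 0, 0]
    - [0, 0, 0, 0]

```text
clock: 35.35
tcp_pos: [0.6376, -0.1853, 0.2207]
orientation: [2.31, -2.118, 0.009]
contact_force: [0.2, 0.2, -0.9]
grip_width: 0.04
```

```bash
python3 -c "
from h import *
from bench import eyes
go(.6371,-.188,.19)
f=eyes.grab_frame('side')
p=f['pixels'][100:210,180:300]
cv2.imwrite(f'pics/side19.png',cv2.resize(p[:,:,::-1],None,fx=5,fy=5,interpolation=cv2.INTER_CUBIC))
"
```

```text
tip [ 0.6375 -0.187   0.0557]
t 35.35 pos [ 0.6376 -0.1853  0.2207] yaw -85.04 tilt [-0.001 -0.01  -1.   ] F [ 0.2  0.2 -0.9] w 0.04 q [ 0.34  0.67 -0.22  1.7   0.21  0.79 -1.46]
units [0.02 0.01 1.02] roll -0.01
```

View pics/side19.png

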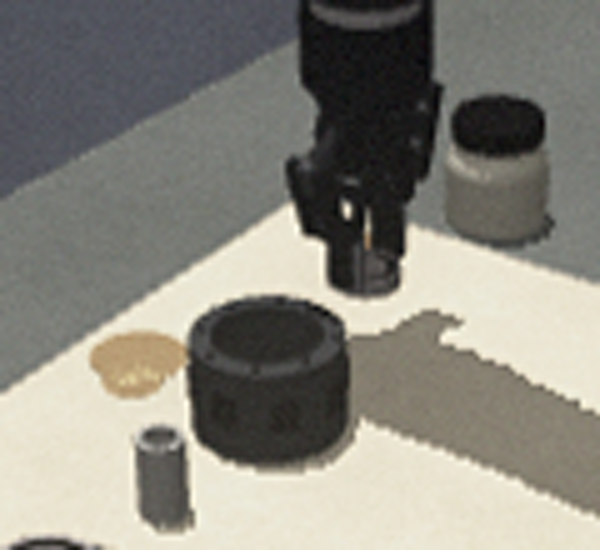

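Emit:
jog_arm:
  series:
    - [0.02, 0.01, 0.4, 0]
    - [0, 0, 0.4, 0]
    - [0, 0, 0.25, 0]
    - [0, 0, 0.1, 0]
    - [0, 0, 0, 0]
    - [0, 0, 0, 0]

```text
clock: 36.15
tcp_pos: [0.6361, -0.1869, 0.1836]
orientation: [2.308, -2.118, 0.008]
contact_force: [0.2, 0.1, -0.3]
grip_width: 0.0399
```

```bash
python3 -c "
from h import *
go(.6371,-.188,.177)
"
```

```text
tip [ 0.6357 -0.1885  0.0186]
t 36.15 pos [ 0.6361 -0.1869  0.1836] yaw -85.09 tilt [-0.002 -0.01  -1.   ] F [ 0.2  0.1 -0.3] w 0.0399 q [ 0.34  0.72 -0.21  1.71  0.23  0.73 -1.48]
units [-0.01 -0.05  0.22] roll -0.02
```

Emit:
jog_arm:
  series:
    - [0, -0.05, 0.15, 0]
    - [0, 0, 0.07, 0]
    - [0, 0, 0, 0]
    - [0, 0, 0, 0]

```text
clock: 36.65
tcp_pos: [0.6381, -0.1868, 0.1774]
orientation: [2.309, -2.119, 0.01]
contact_force: [-0.2, 0.0, -0.5]
grip_width: 0.0397
```

```bash
python3 -c "
from h import *
go(.6371,-.188,.177)
"
```

```text
tip [ 0.638  -0.1885  0.0124]
t 36.65 pos [ 0.6381 -0.1868  0.1774] yaw -85.09 tilt [-0.001 -0.01  -1.   ] F [-0.2  0.  -0.5] w 0.0397 q [ 0.34  0.73 -0.21  1.71  0.23  0.72 -1.48]
units [-0.02  0.03  0.01] roll -0.02
```

Emit:
jog_arm:
  series:
    - [-0.01, 0.03, 0.02, 0]
    - [0, 0, 0, 0]
    - [0, 0, 0, 0]

```text
clock: 37.02
tcp_pos: [0.6376, -0.1867, 0.1773]
orientation: [2.309, -2.119, 0.012]
contact_force: [-0.2, -0.9, -0.8]
grip_width: 0.04
```

Emit:
jog_arm:
  series:
    - [0, 0, 0, 0]
    - [0, 0, 0, 0]
    - [0, 0, 0, 0]
    - [0, 0, -0.3, 0]
    - [0, 0, -0.5, 0]
    - [0, 0, -0.6, 0]
    - [0, 0, -0.6, 0]
    - [0, 0, -0.6, 0]
    - [0, 0, -0.6, 0]
    - [0, 0, 0, 0]
  grip: 56

```text
clock: 38.28
tcp_pos: [0.6381, -0.1856, 0.2827]
orientation: [2.311, -2.121, 0.017]
contact_force: [0.5, 0.2, -0.2]
grip_width: 0.0562
```

```bash
python3 -c "
from h import *
from bench import eyes
go(.4525,.206,.28)
f=eyes.grab_frame('side')
p=f['pixels'][100:210,180:300]
cv2.imwrite(f'pics/side20.png',cv2.resize(p[:,:,::-1],None,fx=5,fy=5,interpolation=cv2.INTER_CUBIC))
"
```

```text
tip [ 0.6388 -0.1874  0.1177]
t 38.275 pos [ 0.6381 -0.1856  0.2827] yaw -85.09 tilt [ 0.005 -0.011 -1.   ] F [ 0.5  0.2 -0.2] w 0.0562 q [ 0.36  0.59 -0.24  1.67  0.19  0.89 -1.44]
units [-13.6    5.07  -0.09] roll -0.02
```

View pics/side20.png

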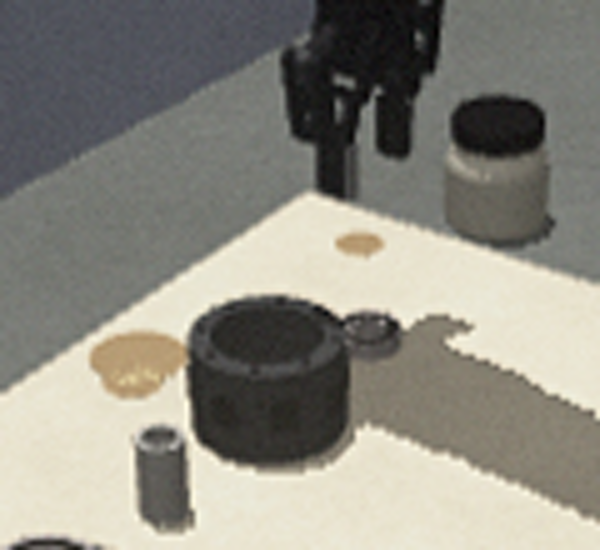

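Emit:
jog_arm:
  series:
    - [-0.3, 0.4, 0, 0]
    - [-0.6, 0.5, 0, 0]
    - [-0.6, 0.5, 0, 0]
    - [-0.6, 0.5, 0, 0]
    - [-0.6, 0.5, 0, 0]
    - [-0.6, 0.5, 0, 0]
    - [-0.6, 0.5, 0, 0]
    - [-0.6, 0.5, 0, 0]
    - [-0.6, 0.5, 0, 0]
    - [-0.6, 0.4, 0, 0]
    - [-0.6, 0, 0, 0]
    - [-0.6, 0, 0, 0]

```text
clock: 39.83
tcp_pos: [0.4551, 0.0171, 0.2696]
orientation: [2.299, -2.107, -0.017]
contact_force: [-0.2, 0.7, -0.0]
grip_width: 0.0562
```

Emit:
jog_arm:
  series:
    - [-0.6, 0, 0, 0]
    - [-0.6, 0, 0, 0]
    - [-0.6, 0, 0, 0]
    - [-0.6, 0, 0, 0]
    - [-0.6, 0, 0, 0]
    - [-0.6, 0, 0, 0]
    - [-0.6, 0, 0, 0]
    - [-0.6, 0, 0, 0]
    - [-0.6, 0, 0, 0]
    - [-0.6, 0, 0, 0]
    - [-0.4, 0, 0, 0]

```text
clock: 41.2
tcp_pos: [0.4213, 0.2126, 0.2594]
orientation: [2.289, -2.087, -0.033]
contact_force: [-0.5, 0.1, 0.4]
grip_width: 0.0559
```

```bash
python3 -c "
from h import *
from bench import eyes
go(.4525,.206,.2)
for c in ('top','side'):
    f=eyes.grab_frame(c); np.save(c+'4.npy',f,allow_pickle=True)
    print(c,[np.round(fit(f,.6377,-.1876,.021,0,.012,thr=t),4) for t in (35,60)])
    p=f['pixels'][100:220,180:380] if c=='top' else f['pixels'][110:240,150:330]
    cv2.imwrite(f'pics/{c}21.png',cv2.resize(p[:,:,::-1],None,fx=4,fy=4,interpolation=cv2.INTER_CUBIC))
"
```

```text
tip [0.4138 0.2096 0.0946]
t 41.2 pos [0.4213 0.2126 0.2594] yaw -84.68 tilt [-0.046 -0.018 -0.999] F [-0.5  0.1  0.4] w 0.0559 q [-0.27  0.39 -0.39  2.12  0.2   0.72 -2.27]
units [ 0.21 -1.37  1.92] roll 0.02
top [array([ 0.6377, -0.1884,  0.032 ]), array([ 0.6371, -0.1885,  0.0347])]
side [array([ 0.6402, -0.1858,  0.5361]), array([ 0.6395, -0.1849,  0.5309])]
```

View pics/top21.png

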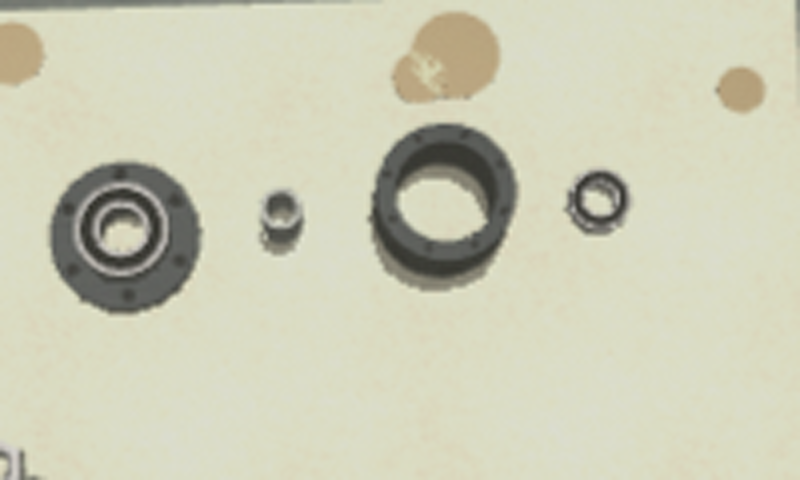

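Emit:
jog_arm:
  series:
    - [0.2, -0.4, 0.2, 0]
    - [0, -0.5, 0.3, 0]
    - [0, -0.45, 0.3, 0]
    - [0, 0, 0.3, 0]
    - [0, 0, 0, 0]
    - [0, 0, 0, 0]

```text
clock: 42.05
tcp_pos: [0.4642, 0.2071, 0.2209]
orientation: [2.285, -2.088, -0.033]
contact_force: [-1.3, 0.1, -0.1]
grip_width: 0.0562
```

```bash
python3 -c "
from h import *
from bench import eyes
go(.4525,.206,.18)
f=eyes.grab_frame('side')
p=f['pixels'][190:300,160:280]
cv2.imwrite(f'pics/side22.png',cv2.resize(p[:,:,::-1],None,fx=5,fy=5,interpolation=cv2.INTER_CUBIC))
"
```

```text
tip [0.4565 0.2039 0.0561]
t 42.05 pos [0.4642 0.2071 0.2209] yaw -84.84 tilt [-0.047 -0.019 -0.999] F [-1.3  0.1 -0.1] w 0.0562 q [-0.26  0.5  -0.34  2.05  0.25  0.68 -2.25]
units [-0.1   0.06  1.37] roll 0.01
```

View pics/side22.png

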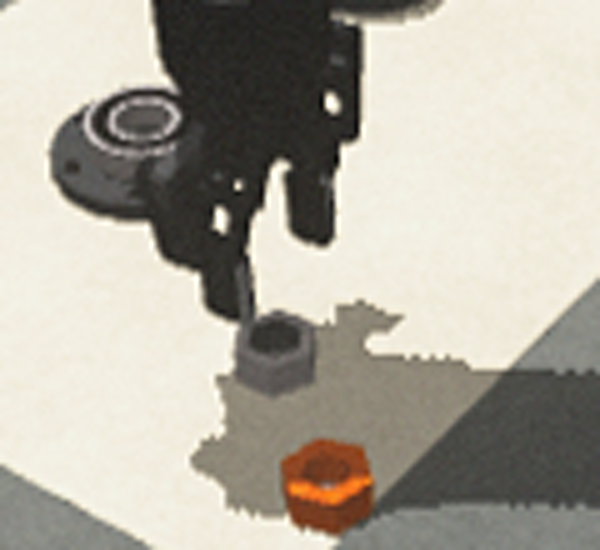

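Emit:
jog_arm:
  series:
    - [-0.1, 0.06, 0.4, 0]
    - [0, 0, 0.4, 0]
    - [0, 0, 0.4, 0]
    - [0, 0, 0, 0]
    - [0, 0, 0, 0]

```text
clock: 42.72
tcp_pos: [0.4594, 0.2096, 0.1826]
orientation: [2.286, -2.087, -0.033]
contact_force: [-0.3, -0.4, 0.7]
grip_width: 0.056
```

```bash
python3 -c "
from h import *
from bench import eyes
go(.4525,.2055,.177)
f=eyes.grab_frame('side')
p=f['pixels'][190:300,160:280]
cv2.imwrite(f'pics/side23.png',cv2.resize(p[:,:,::-1],None,fx=5,fy=5,interpolation=cv2.INTER_CUBIC))
"
```

```text
tip [0.4516 0.2064 0.0178]
t 42.725 pos [0.4594 0.2096 0.1826] yaw -84.77 tilt [-0.047 -0.02  -0.999] F [-0.3 -0.4  0.7] w 0.056 q [-0.29  0.57 -0.32  2.08  0.29  0.59 -2.29]
units [ 0.03 -0.03  0.19] roll 0.01
```

View pics/side23.png

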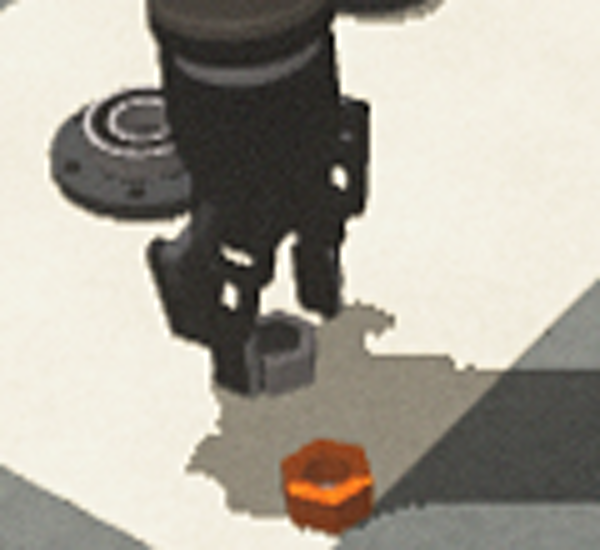

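Emit:
jog_arm:
  series:
    - [0.03, -0.03, 0.1, 0]
    - [0, 0, 0, 0]

```text
clock: 43.02
tcp_pos: [0.4606, 0.2087, 0.1799]
orientation: [2.286, -2.088, -0.033]
contact_force: [-0.3, -0.2, 0.4]
grip_width: 0.0563
```

Emit:
jog_arm:
  series:
    - [0, 0, 0, 0]
    - [0, 0, 0, 0]
    - [0, 0, 0, 0]
    - [0, 0, 0, 0]
    - [0, 0, 0, 0]
    - [0, 0, 0, 0]
  grip: 24
  newtons: 40

```text
clock: 43.78
tcp_pos: [0.4608, 0.2087, 0.1803]
orientation: [2.286, -2.088, -0.032]
contact_force: [0.3, -1.1, 0.8]
grip_width: 0.0353
```

```bash
python3 -c "
from h import *
from bench import eyes
go(.4525,.2055,.177)
f=eyes.grab_frame('side')
p=f['pixels'][190:300,160:280]
cv2.imwrite(f'pics/side24.png',cv2.resize(p[:,:,::-1],None,fx=5,fy=5,interpolation=cv2.INTER_CUBIC))
"
```

```text
tip [0.4533 0.2055 0.0155]
t 43.775 pos [0.4608 0.2087 0.1803] yaw -84.8 tilt [-0.046 -0.019 -0.999] F [ 0.3 -1.1  0.8] w 0.0353 q [-0.29  0.57 -0.31  2.07  0.29  0.59 -2.29]
units [-0.    0.02  0.11] roll 0.01
```

View pics/side24.png

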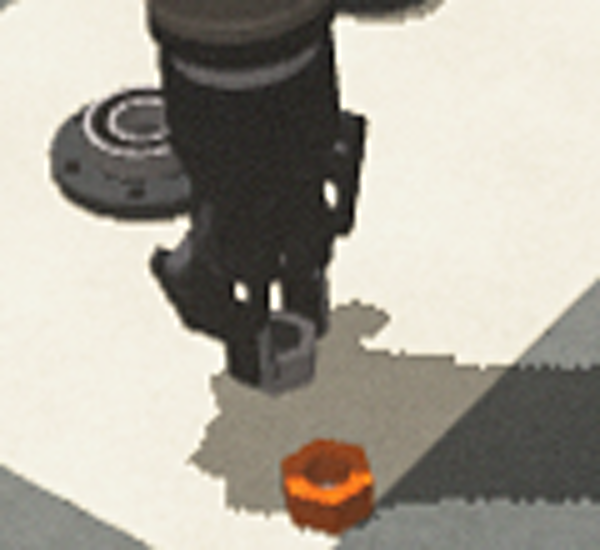

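Emit:
jog_arm:
  series:
    - [0, 0, 0, 0]
    - [0, 0, 0, 0]
    - [0, 0, 0, 0]
    - [0, 0, 0, 0]
  newtons: 70

```text
clock: 44.32
tcp_pos: [0.4608, 0.2087, 0.1805]
orientation: [2.287, -2.089, -0.032]
contact_force: [-0.4, 0.2, 1.7]
grip_width: 0.034
```

Emit:
jog_arm:
  series:
    - [0, 0, -0.3, 0]
    - [0, 0, -0.4, 0]
    - [0, 0, -0.5, 0]
    - [0, 0, -0.5, 0]
    - [0, 0, -0.5, 0]
    - [0, 0, -0.5, 0]
    - [0, 0, -0.4, 0]
    - [0, 0, 0, 0]

```text
clock: 45.32
tcp_pos: [0.4655, 0.2106, 0.2811]
orientation: [2.288, -2.09, -0.031]
contact_force: [0.2, 0.6, -0.1]
grip_width: 0.0337
```

```bash
python3 -c "
from h import *
from bench import eyes
go(.46,-.188,.27)
f=eyes.grab_frame('side')
p=f['pixels'][170:280,160:280]
cv2.imwrite(f'pics/side25.png',cv2.resize(p[:,:,::-1],None,fx=5,fy=5,interpolation=cv2.INTER_CUBIC))
"
```

```text
tip [0.4583 0.2076 0.1163]
t 45.325 pos [0.4655 0.2106 0.2811] yaw -84.8 tilt [-0.043 -0.018 -0.999] F [ 0.2  0.6 -0.1] w 0.0337 q [-0.23  0.41 -0.38  2.02  0.2   0.8  -2.21]
units [13.13  1.11  0.61] roll 0.01
```

View pics/side25.png

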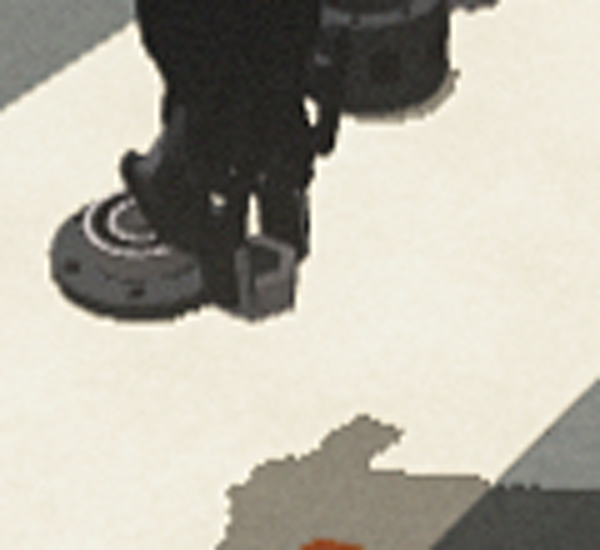

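```bash
python3 -c "
from h import *
from bench import eyes
f=eyes.grab_frame('side')
p=f['pixels'][200:245,190:235]
cv2.imwrite(f'pics/side26.png',cv2.resize(p[:,:,::-1],None,fx=13,fy=13,interpolation=cv2.INTER_CUBIC))
"
```

```text
(no output)
```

View pics/side26.png

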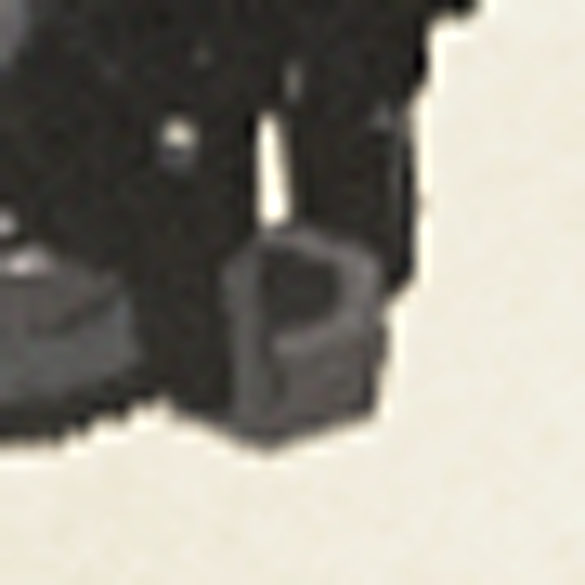

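Emit:
jog_arm:
  series:
    - [0.3, 0, 0, 0]
    - [0.5, 0, 0, 0]
    - [0.5, 0, 0, 0]
    - [0.5, 0, 0, 0]
    - [0.5, 0, 0, 0]
    - [0.5, 0, 0, 0]
    - [0.5, 0, 0, 0]
    - [0.5, 0, 0, 0]
    - [0.5, 0, 0, 0]
    - [0.5, 0, 0, 0]
    - [0.5, 0, 0, 0]
    - [0.5, 0, 0, 0]

```text
clock: 46.92
tcp_pos: [0.4812, 0.0239, 0.2813]
orientation: [2.283, -2.087, -0.033]
contact_force: [0.4, -0.5, -1.3]
grip_width: 0.0343
```

Emit:
jog_arm:
  series:
    - [0.5, 0, 0, 0]
    - [0.5, 0, 0, 0]
    - [0.5, 0, 0, 0]
    - [0.5, 0, 0, 0]
    - [0.5, 0, 0, 0]
    - [0.5, 0, 0, 0]
    - [0.5, 0, 0, 0]
    - [0.5, -0.2, 0, 0]
    - [0.5, -0.3, 0, 0]
    - [0.5, -0.3, 0, 0]
    - [0.5, -0.3, 0, 0]
    - [0.5, -0.3, 0, 0]

```text
clock: 48.42
tcp_pos: [0.5433, -0.1642, 0.2822]
orientation: [2.284, -2.087, -0.033]
contact_force: [-0.3, -0.7, -1.7]
grip_width: 0.0342
```

```bash
python3 -c "
from h import *
go(.6371,-.188,.24)
"
```

```text
tip [ 0.5355 -0.1676  0.1174]
t 48.425 pos [ 0.5433 -0.1642  0.2822] yaw -84.82 tilt [-0.048 -0.021 -0.999] F [-0.3 -0.7 -1.7] w 0.0342 q [ 0.36  0.47 -0.24  1.89  0.18  0.84 -1.46]
units [ 0.96 -3.38  1.26] roll 0.01
```

Emit:
jog_arm:
  series:
    - [0.3, -0.4, 0, 0]
    - [0.3, -0.5, 0, 0]
    - [0.2, -0.5, 0, 0]
    - [0.1, -0.5, 0, 0]
    - [0, -0.5, 0.2, 0]
    - [0, -0.5, 0.3, 0]
    - [0, -0.4, 0.3, 0]
    - [0, 0, 0.2, 0]
    - [0, 0, 0, 0]
    - [0, 0, 0, 0]

```text
clock: 49.68
tcp_pos: [0.6496, -0.1844, 0.2432]
orientation: [2.284, -2.086, -0.038]
contact_force: [-0.1, -0.3, -0.9]
grip_width: 0.034
```

```bash
python3 -c "
from h import *
from bench import eyes
go(.6372,-.1884,.205)
f=eyes.grab_frame('side')
p=f['pixels'][100:210,180:300]
cv2.imwrite(f'pics/side27.png',cv2.resize(p[:,:,::-1],None,fx=5,fy=5,interpolation=cv2.INTER_CUBIC))
"
```

```text
tip [ 0.6412 -0.1876  0.0784]
t 49.675 pos [ 0.6496 -0.1844  0.2432] yaw -84.79 tilt [-0.05  -0.019 -0.999] F [-0.1 -0.3 -0.9] w 0.034 q [ 0.33  0.67 -0.22  1.64  0.2   0.9  -1.46]
units [-0.    0.07  1.28] roll 0.01
```

View pics/side27.png

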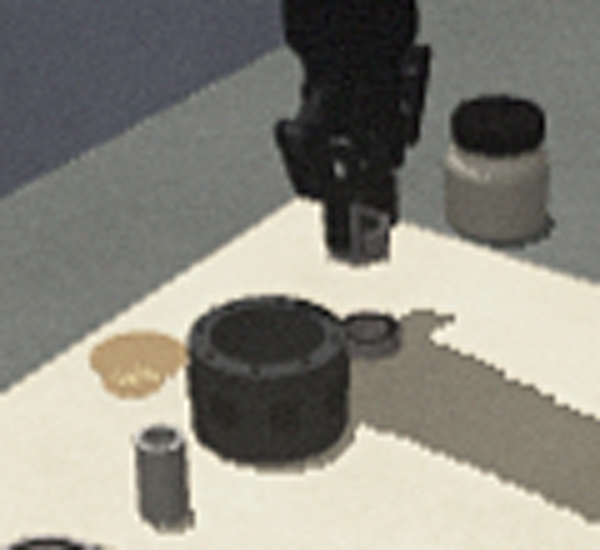

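Emit:
jog_arm:
  series:
    - [0, 0.07, 0.4, 0]
    - [0, 0, 0.4, 0]
    - [0, 0, 0.35, 0]
    - [0, 0, 0, 0]
    - [0, 0, 0, 0]

```text
clock: 50.35
tcp_pos: [0.6447, -0.1858, 0.2065]
orientation: [2.283, -2.087, -0.038]
contact_force: [-0.1, 0.6, -1.6]
grip_width: 0.034
```

```bash
python3 -c "
from h import *
go(.6372,-.1884,.193)
"
```

```text
tip [ 0.6363 -0.189   0.0418]
t 50.35 pos [ 0.6447 -0.1858  0.2065] yaw -84.83 tilt [-0.051 -0.019 -0.999] F [-0.1  0.6 -1.6] w 0.034 q [ 0.32  0.71 -0.21  1.67  0.22  0.83 -1.47]
units [-0.02 -0.05  0.45] roll 0.01
```

Emit:
jog_arm:
  series:
    - [-0.02, -0.05, 0.2, 0]
    - [0, 0, 0.13, 0]
    - [0, 0, 0, 0]
    - [0, 0, 0, 0]

```text
clock: 50.85
tcp_pos: [0.6462, -0.1852, 0.1965]
orientation: [2.284, -2.087, -0.036]
contact_force: [-0.7, 0.3, -1.5]
grip_width: 0.0337
```

```bash
python3 -c "
from h import *
from bench import eyes
go(.6372,-.1884,.193)
f=eyes.grab_frame('side')
p=f['pixels'][110:190,230:300]
cv2.imwrite(f'pics/side28.png',cv2.resize(p[:,:,::-1],None,fx=7,fy=7,interpolation=cv2.INTER_CUBIC))
"
```

```text
tip [ 0.638  -0.1884  0.0318]
t 50.85 pos [ 0.6462 -0.1852  0.1965] yaw -84.83 tilt [-0.05  -0.02  -0.999] F [-0.7  0.3 -1.5] w 0.0337 q [ 0.32  0.72 -0.2   1.67  0.22  0.82 -1.47]
units [-0.    0.02  0.12] roll 0.01
```

View pics/side28.png

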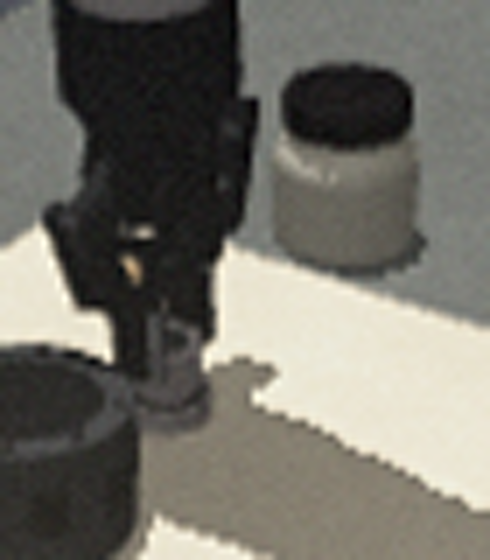

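Emit:
jog_arm:
  series:
    - [0, 0.02, 0.09, 0]
    - [0, 0, 0.03, 0]
    - [0, 0, 0, 0]
    - [0, 0, 0, 0]

```text
clock: 51.4
tcp_pos: [0.6454, -0.1854, 0.193]
orientation: [2.284, -2.087, -0.036]
contact_force: [0.5, -0.1, -0.2]
grip_width: 0.0342
```

```bash
python3 -c "
from h import *
go(.6372,-.1884,.1925)
"
```

```text
tip [ 0.6372 -0.1886  0.0282]
t 51.4 pos [ 0.6454 -0.1854  0.193 ] yaw -84.83 tilt [-0.049 -0.02  -0.999] F [ 0.5 -0.1 -0.2] w 0.0342 q [ 0.32  0.73 -0.2   1.67  0.22  0.81 -1.47]
units [-0.01 -0.    0.02] roll 0.01
```

Seat it lightly, release, rise straight up, then back away.

Emit:
jog_arm:
  series:
    - [0, 0, 0.03, 0]
    - [0, 0, 0, 0]

```text
clock: 51.65
tcp_pos: [0.6455, -0.1854, 0.1927]
orientation: [2.284, -2.087, -0.035]
contact_force: [-0.2, 0.5, -0.6]
grip_width: 0.0338
```

Emit:
jog_arm:
  series:
    - [0, 0, 0, 0]
    - [0, 0, 0, 0]
    - [0, 0, 0, 0]
    - [0, 0, 0, 0]
    - [0, 0, -0.3, 0]
    - [0, 0, -0.5, 0]
    - [0, 0, -0.6, 0]
    - [0, 0, -0.6, 0]
    - [0, 0, -0.6, 0]
    - [0, 0, -0.6, 0]
    - [0, 0, 0, 0]
  grip: 52
  newtons: 30

```text
clock: 53.02
tcp_pos: [0.6514, -0.1835, 0.2982]
orientation: [2.286, -2.089, -0.028]
contact_force: [-0.3, 0.0, 0.0]
grip_width: 0.052
```

Emit:
jog_arm:
  series:
    - [0.3, 0.3, -0.2, 0]
    - [0.4, 0.5, 0, 0]
    - [0.4, 0.5, 0, 0]
    - [0.4, 0.5, 0, 0]
    - [0.4, 0.5, 0, 0]
    - [0.4, 0.5, 0, 0]
    - [0.4, 0.5, 0, 0]
    - [0.4, 0.5, 0, 0]
    - [0.4, 0.5, 0, 0]
    - [0, 0, 0, 0]

```text
clock: 54.28
tcp_pos: [0.5212, -0.31, 0.3107]
orientation: [2.278, -2.091, -0.034]
contact_force: [-0.1, -0.5, -0.7]
grip_width: 0.0518
```

```bash
python3 -c "
from h import *
from bench import eyes
go(.6372,-.1884,.1925)
for c in ('top','side'):
    f=eyes.grab_frame(c); np.save(c+'5.npy',f,allow_pickle=True)
    cv2.imwrite(f'pics/{c}29f.png',cv2.resize(f['pixels'][:,:,::-1],None,fx=1.5,fy=1.5))
    p=f['pixels'][110:190,180:350] if c=='top' else f['pixels'][110:250,155:325]
    cv2.imwrite(f'pics/{c}29.png',cv2.resize(p[:,:,::-1],None,fx=4.2,fy=4.2,interpolation=cv2.INTER_CUBIC))
    p=f['pixels'][130:170,310:350] if c=='top' else f['pixels'][150:190,240:280]
    cv2.imwrite(f'pics/{c}29z.png',cv2.resize(p[:,:,::-1],None,fx=14,fy=14,interpolation=cv2.INTER_CUBIC))
"
```

```text
tip [ 0.513  -0.3134  0.1459]
t 54.275 pos [ 0.5212 -0.31    0.3107] yaw -85.09 tilt [-0.049 -0.021 -0.999] F [-0.1 -0.5 -0.7] w 0.0518 q [ 0.58  0.48 -0.21  1.79  0.17  0.92 -1.2 ]
units [-3.86 -4.67  3.64] roll -0.02
```

View pics/side29.png

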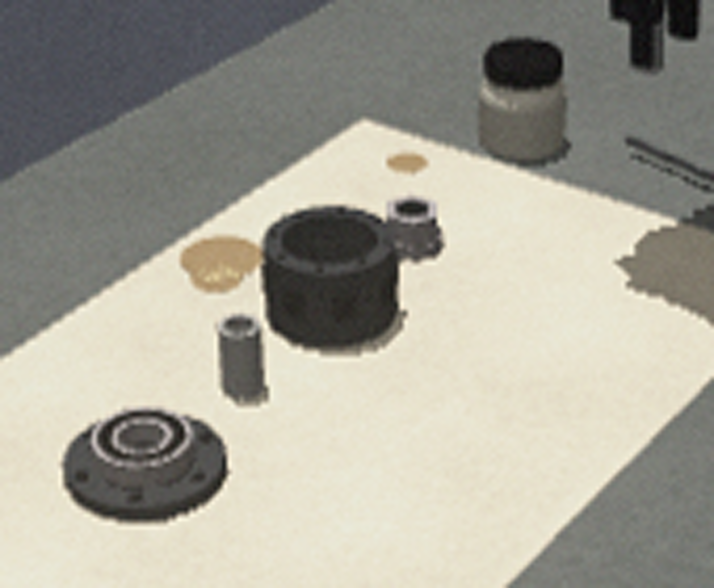

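View pics/top29z.png

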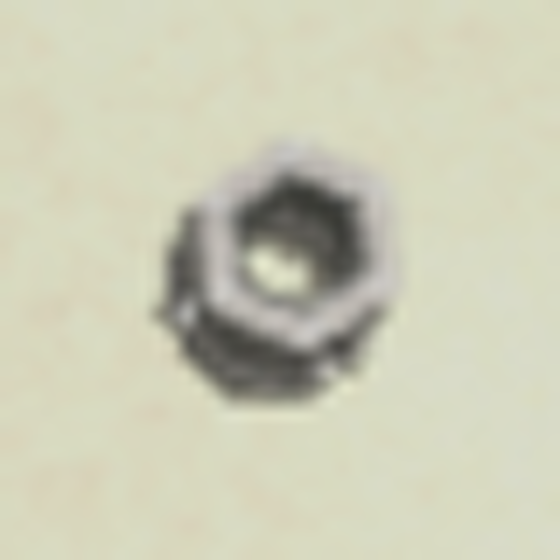

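View pics/side29z.png

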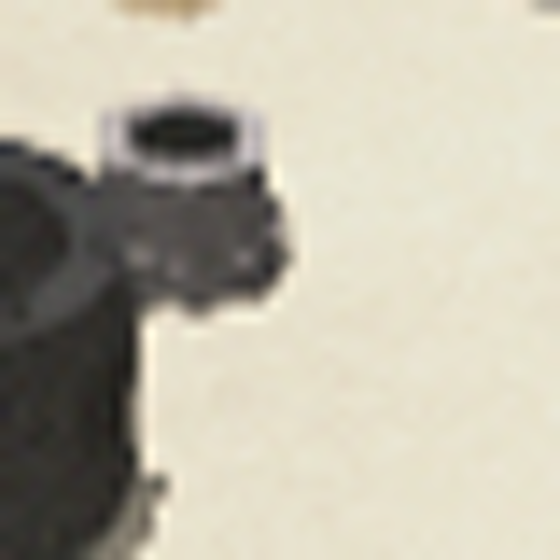

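View pics/top29f.png

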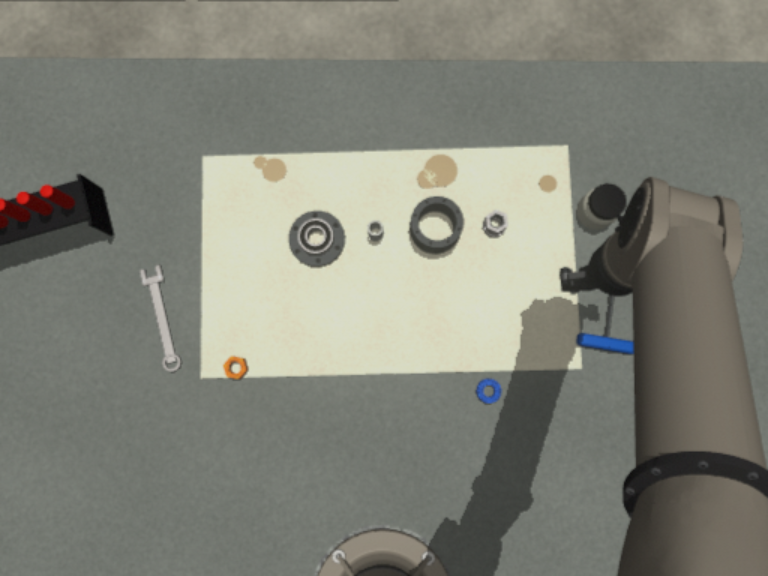

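```bash
python3 -c "
from h import *
f=np.load('top5.npy',allow_pickle=True).item();g=np.load('side5.npy',allow_pickle=True).item()
def c(px,o,k): return (px[0]+.5)/k-.5+o[0],(px[1]+.5)/k-.5+o[1]
print('nut',back(f,c((300,245),(310,130),14),.031).round(4),back(g,c((184,137),(240,150),14),.031).round(4))
for c_ in (f,g):
  q=proj(c_,[[.6374,-.1884,.031],[.6377,-.1876,.0],[.619,.0216,.05]]);print(q.round(1))
for n,p,o in (('t',f['pixels'][140:175,235:270],0),('s',g['pixels'][175:215,195:230],0)):
  cv2.imwrite(f'pics/sl_{n}.png',cv2.resize(p[:,:,::-1],None,fx=14,fy=14,interpolation=cv2.INTER_CUBIC))
"
```

```text
nut [ 0.6398 -0.1894  0.031 ] [ 0.6394 -0.1885  0.031 ]
[[330.6 148. ]
 [328.4 150.5]
 [249.4 152.4]]
[[253.2 159.5]
 [252.9 168.5]
 [211.9 187. ]]
```

View pics/sl_t.png

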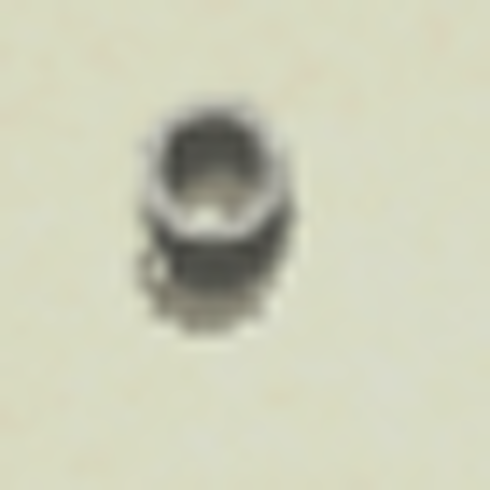

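View pics/sl_s.png

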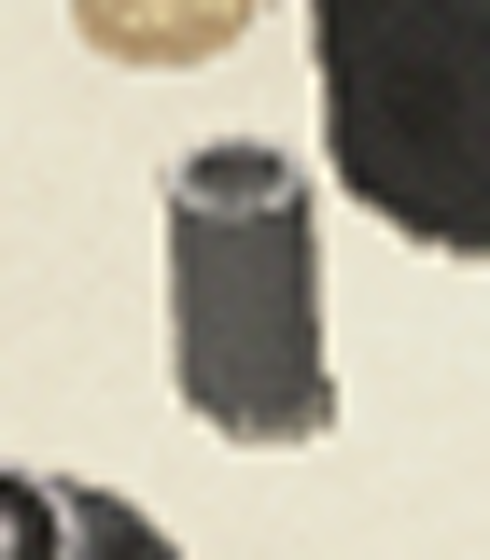

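```bash
python3 -c "
from h import *
f=np.load('top4.npy',allow_pickle=True).item();g=np.load('side4.npy',allow_pickle=True).item()
a=cv2.resize(f['pixels'][130:170,310:350,::-1],None,fx=14,fy=14,interpolation=cv2.INTER_CUBIC)
b=cv2.resize(g['pixels'][150:190,240:280,::-1],None,fx=14,fy=14,interpolation=cv2.INTER_CUBIC)
for im,cam,o in((a,f,(310,130)),(b,g,(240,150))):
  for p,z in (((.6374,-.1884),.012),((.6396,-.189),.012)):
    q=proj(cam,[[*p,z]])[0]; u=((q-np.array(o)+.5)*14-.5); print(u.round(0))
    cv2.drawMarker(im,tuple(int(round(v)) for v in u),(0,0,255) if p[0]<.638 else (0,200,0),cv2.MARKER_CROSS,12,1)
cv2.imwrite('pics/sb.png',np.hstack([a[:,:390],b[:,:390]]))
"
```

```text
[279. 281.]
[282. 270.]
[191. 216.]
[184. 212.]
```

View pics/sb.png

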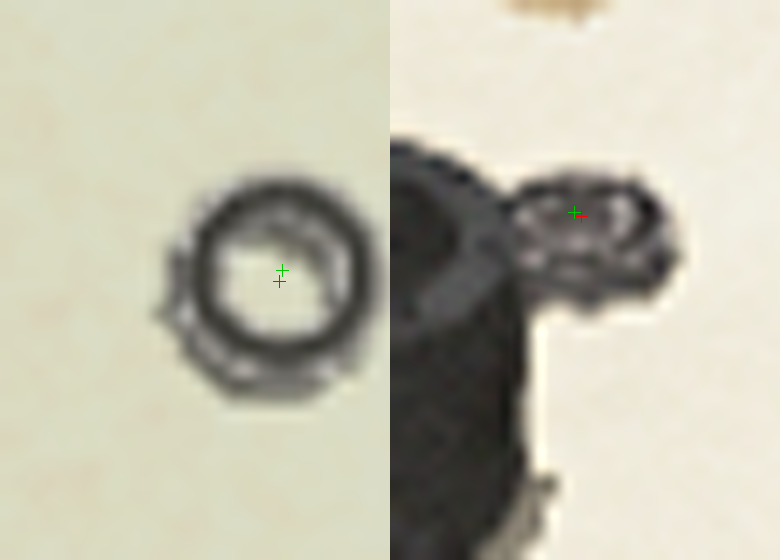

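```bash
python3 -c "
from bench import r
print(r.get_obs()['clock'], r.hand_in())"
```

```text
the job is handed in; nothing more can be done
54.375 None
```

The job is done and handed in at 54.4 s of the 106 s allowed. All four parts are placed in the order you asked, and the robot was clear of everything at hand-in.

| Part | Where it ended up | Last camera check |
|---|---|---|
| Large bearing | Flat on the flange plate | Centred within about 1 mm; the first placing was 2–3 mm off, so I gripped it again and corrected it |
| Spacer sleeve | Upright midway between flange plate and housing | Within about 1–2 mm of the midpoint |
| Small bearing | Flat on the sheet on the far side of the housing, in line with the row | Within about 1–2 mm of its place 105 mm from the housing's centre |
| Nut | Flat on the small bearing | Centres agree within about 1 mm |

- **Disagreements:** Fitting outlines gave positions 1–2 mm different from fitting the top faces, because shadows widen the outlines. The two cameras also put the sleeve 1–3 mm apart. For the small bearing, the outline fit put the nut about 2 mm off-centre, but the top-face view put it centred.
- **Side camera:** It could not measure the small bearing because the housing partly hid it.
- **Bystanders:** The spanner, grease jar, T-handle key and both look-alikes appear unmoved. In the last top view the arm covered part of the key.
- **Forces:** No contact reading at the end of a move was more than a few newtons.

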